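# Park the chip pan and make up the dispatch column

## Task

The chip pan is standing where the dispatch column has to go: slide it along the bench, without lifting it, onto the yellow-outlined place by the vise, centred and square in the outline. Then lay the blue base plate flat, centred and square in the blue outline, stack every green sample tin on it in one square column, each upright and with its long sides along the plate's, and finish with the orange cover plate squarely on top. Leave the hammer and the amber bottle where they are.

Things in the scene. Friction and masses are not known exactly. Their poses are not given: they have to be found in the camera images.
- pan: shallow dark steel chip pan, 150 (its x) by 110 (its y) mm, walls 25 mm high, with ore chips fixed inside and a rigid red bridge handle: a bar 12 mm wide and 12 mm high along the pan's x over its middle, full length, the bar's centre 65 mm above the underside, open beneath between the end posts; about 500 g. Origin at the centre of its underside, z up. It looks the same turned half round
- base_plate: flat blue steel plate, 96 (its x) by 62 (its y) by 12 mm, about 400 g, lying on the bench; origin at the centre of its underside as it lies at the start; both faces are alike and either may be up
- cover_plate: flat orange steel plate, 96 (its x) by 62 (its y) by 12 mm, about 400 g, lying on the bench; origin at the centre of its underside as it lies at the start; both faces are alike and either may be up
- tin1: closed rectangular sample tin, green with a bright lid and a plain white label on top, 84 (its x) by 54 (its y) by 32 mm high, about 250 g; origin at the centre of its underside, z up. Three to five of the five tins are present
- tin2: closed rectangular sample tin, green with a bright lid and a plain white label on top, 84 (its x) by 54 (its y) by 32 mm high, about 250 g; origin at the centre of its underside, z up. Three to five of the five tins are present
- tin3: closed rectangular sample tin, green with a bright lid and a plain white label on top, 84 (its x) by 54 (its y) by 32 mm high, about 250 g; origin at the centre of its underside, z up. Three to five of the five tins are present
- tin4: closed rectangular sample tin, green with a bright lid and a plain white label on top, 84 (its x) by 54 (its y) by 32 mm high, about 250 g; origin at the centre of its underside, z up. Three to five of the five tins are present
- tin5: closed rectangular sample tin, green with a bright lid and a plain white label on top, 84 (its x) by 54 (its y) by 32 mm high, about 250 g; origin at the centre of its underside, z up. Three to five of the five tins are present
- dispatch_mark: blue painted outline on the bench, 124 (its x) by 90 (its y) mm, flat: the place of the column; origin at its centre on the bench, x along its long side. The pan stands over it at the start
- catch_mark: yellow painted outline on the bench, 182 (its x) by 142 (its y) mm, flat: the pan's place; origin at its centre on the bench, x along its long side
- vise: fixed cast iron vise holding a chunk of rusty ore, about 160 (its x, with the crank) by 110 by 175 mm high; origin at the bench near its centre, crank towards its -x. Bystander
- bucking_plate: fixed hardened steel plate, 130 by 150 by 20 mm high; origin at the centre of its underside. Bystander
- hammer: ball-peen hammer lying on the bench, handle 200 mm long along its x, head at +x and 90 mm long across; origin near the middle of its length, on the bench. Bystander, loose
- bottle: closed amber bottle, 48 mm across and 110 mm high, standing; origin at the centre of its underside. Bystander, loose
Mind the look-alikes: they are no part of the job. What is shaped like the tin3 but purple is not meant.

How it is judged:
By the outcome, as a careful person would: the job done as asked, in the order asked, and still so for the second after the job is handed in, with the robot touching nothing.
Of tin1, tin2, tin3, tin4, tin5 only 3 to 5 are there at a start; the rules pass over those that are not, and their reading is None.
At some moment in a run one of pan, cover_plate may be knocked a few centimetres aside while the robot is not near it.
Once in a run the grip may slacken for a moment while it holds something.
It also fails if it takes over 210 s, if anything falls off the work surface, if the arm or the gripper's body presses on something with over 40 N, if the wrist force passes 120 N, or if a joint passes its speed limit or range.

## Robot

A 6-joint arm with a two-finger parallel gripper is mounted at the origin on the work surface. World frame = base frame: x ahead of the robot, y to its left, z up, the work surface at z = 0. Lengths are in mm, angles in degrees, forces in N, time in s.
With the tool pointing down it reaches from about 300 to 850 mm from the base axis. Payload 4.2 kg.
Tool frame: the origin (TCP) lies at the very end of the fingers, on their centre line; the grasp point (between the pads) lies 19 mm behind it; z points along the fingers, y is the line along which they close (so a half turn about z gives the same grasp; the last joint's range is limited). The gripper opens to 91 mm and grips with 3 to 60 N. Pads are 32 mm wide; open, the fingers measure 118 mm over their backs; the gripper's body (76 mm by 178 mm) begins 60 mm behind the grasp point.
Start: joints at [66.807, 18.312, 89.639, -0, 72.044, -1.146], TCP at [215.843, 532.968, 213.976] pointing down, gripper open.
Joint ranges: [-177.97, 177.97], [-48.28, 115.42], [12.27, 149.76], [-77.06, 257.06], [2.81, 150.46], [-146.56, 146.56]. Speed limits (degrees/s): [147.25, 147.25, 180, 180, 180, 180].

## Interface

Orientations are given as [roll, pitch, yaw] about the fixed x, y, z axes, in that order (R = Rz(yaw) Ry(pitch) Rx(roll)).
In Python, from workcell import env, grab_frame gives the robot as it stands. The module is installed in compiled form; this text tells all that it offers.
- The arm moves only by the tool move_arm, never from a script. Its argument "plan" is a list of rows, each an object of numbers: "tx", "ty", "tz": the shift along the tool's x, y, z in cm; "wx", "wy", "wz": the turn, a rotation vector about the tool's x, y, z in rad. In form: [{"tx": .., "ty": .., "tz": .., "wx": .., "wy": .., "wz": ..}, ...]. A call has 1 to 12 rows; each row shifts and turns the commanded pose from where the row before left it, along the tool's axes as they then stand; what a row does not reach is not made up. A row lasts 1/12 s, in which the tool goes at most 41.7 mm and 7.16 degrees, less where a joint would pass 70% of its speed; a pose out of reach is approached as far as the arm can. A call is refused whole if a number of a shift passes 4.17 or a number of a turn 0.125, either way. A call with a gripper value outside its range is refused whole. "gripper" is the finger opening in cm, from 0 to 9.12, set as the call begins (left out, the last holds). The fingers move at their own pace and stop on an object; "force" is the grip in N (left out, the last holds). Time passes only in rows, so rows that do not move let the fingers close. It gives the time, the measured TCP pose, the force, the opening and the grip force at its end, in the units of the state.
- env.state(): the state, without advancing time (a new reading comes with each control period).
- grab_frame(name): name is "scene" or "top" or "wrist"; returns a dict with "color" (480x640x3 uint8, red, green, blue), "vfov" (degrees; the focal length in pixels is half the picture's height over the tangent of half this angle, whatever the lens; pixels are square), "cx", "cy" (the principal point, pixels), "view" (4x4, takes a point from world to camera coordinates). Camera axes: x right, y up, looking along -z (the intrinsics and any distortion apply to the point x, -y, -z); pixel columns grow to the right and rows downward; lengths in mm; the calibration is good to about 2 mm. The wrist camera is an equidistant fisheye: a pixel r from the principal point sees the ray r / f radians off the axis. A picture is of the moment at which its call begins. There is no depth.
- env.job_done(): hands the job in; it is judged then, once.
The state is a dict: "time_s": time; "qpos": joint angles; "qvel": joint speeds; "effort": joint torques, N m; "ee_pos": TCP position; "ee_rot": TCP orientation; "force": force on the tool from outside, world axes, zero at the start; "torque": the same for the moment, N m; "gripper_width": finger opening in mm; "gripper_force": force on a finger pad.
Only numpy, scipy, OpenCV 4.12 (cv2) and the standard library are available. Lean on these libraries where they do the work, as an engineer would, in place of code of your own. Each camera call takes 0.05 s, during which the arm holds its last target. There are 200 camera calls.

## Working session

There is one attempt and no reset: what is moved stays moved. The work goes in short steps, Python scripts to look and compute and a tool call to move; the robot and the scene stay as the last step left them, time stands still between calls to the robot, and variables do not carry over. Pictures are saved under pics/ and viewed, at most 14 in all, crops included, and the job is handed in when it is done.

Besides the shell and the picture viewer there is one more tool, called after ">>>" in YAML: its name, and indented under it one key for each argument. move_arm: Moves the arm, as the interface text tells. Its arguments: {"type":"object","properties":{"plan":{"type":"array","items":{"type":"object","properties":{"tx":{"type":"number"},"ty":{"type":"number"},"tz":{"type":"number"},"wx":{"type":"number"},"wy":{"type":"number"},"wz":{"type":"number"}}}},"gripper":{"type":"number"},"force":{"type":"number"}},"required":["plan"]}

```bash
mkdir -p pics; ls
python3 - <<'E'
from workcell import env, grab_frame
import cv2,pickle
print(env.state())
for n in("scene","top"):
    f=grab_frame(n); pickle.dump(f,open(n+'.pkl','wb'))
    cv2.imwrite(f'pics/{n}0.png',f['color'][:,:,::-1]); print(n,f['vfov'],f['cx'],f['cy'],f['view'].tolist() if hasattr(f['view'],'tolist') else f['view'])
E
```

```text
pics
{'time_s': 0.0, 'qpos': array([ 6.68063092e+01,  1.83516722e+01,  8.97069485e+01, -7.01039989e-04,
        7.20428393e+01, -1.14422150e+00]), 'qvel': array([ 0.00527054,  0.03887577, -0.04388141,  0.05182767,  0.03560837,
        0.06320124]), 'effort': array([-3.37412994e-04, -4.12457013e+01, -2.31975013e+01,  7.27580767e-02,
        4.56264953e-02, -1.32652704e-04]), 'ee_pos': array([215.64716084, 532.48528083, 213.11628832]), 'ee_rot': array([-1.79898547e+02, -1.35969108e-03,  1.57950746e+02]), 'force': array([-0.10700558, -0.40092561, -0.52713941]), 'torque': array([-0.022646  , -0.02142282, -0.04006714]), 'gripper_force': 0.0, 'gripper_width': 91.05109097559854}
scene 56.72596262708164 322.08430598778216 237.72908152124265 [[-0.6801452121435788, 0.7328776634389702, 0.017112008368429955, 353.8159346198336], [-0.5595063686339856, -0.5340478630207216, 0.6338339715264646, 282.53116928475526], [0.473661391561711, 0.42152486336541967, 0.7732798172127523, -1330.5778586975587], [0.0, 0.0, 0.0, 1.0]]
top 53.88473270849858 316.67098282652586 234.16890693950103 [[-0.003805960465936904, -0.9998310027466704, -0.017985566755595, 11.781585149310452], [0.980662361732142, -0.007251076807698655, 0.1955728870960046, -511.8101658798236], [-0.19567025054123433, -0.01689342569513638, 0.9805242297982307, -1396.776562187255], [0.0, 0.0, 0.0, 1.0]]
```

View pics/scene0.png

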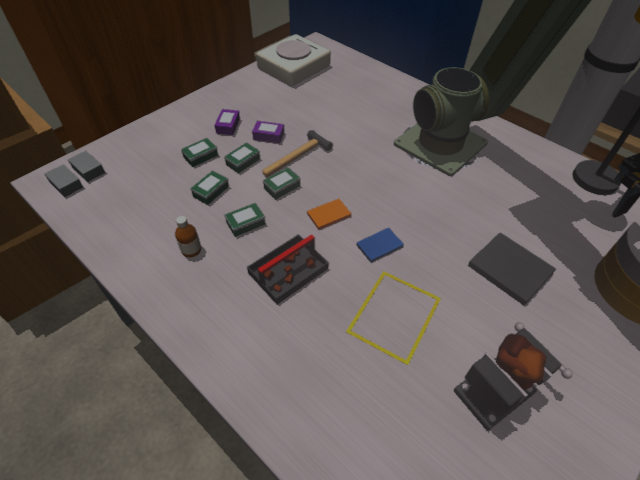

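View pics/top0.png

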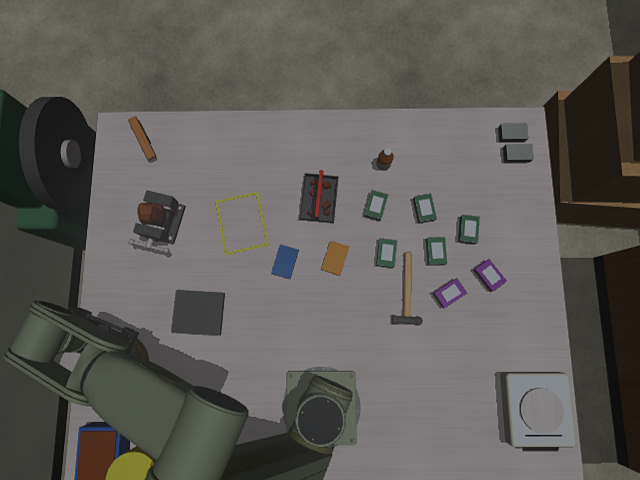

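The top view shows five green tins at (376,205), (425,208), (468,229), (386,252) and (436,250), with purple look-alikes at (450,292) and (490,275). The pan is at (319,197), the yellow outline at (242,223), the blue plate at (285,261), the orange plate at (335,257), the hammer at (407,290) and the bottle at (385,158). The orange-brown bar at (142,138) and the grey blocks at (515,140) are not part of the job.

```bash
cat > h.py <<'E'
import numpy as np, cv2
from workcell import env, grab_frame
from scipy.spatial.transform import Rotation as Rn
def ray(f,p,fish=False):
    p=np.atleast_2d(np.float64(p)); fl=f['color'].shape[0]/2/np.tan(np.radians(f['vfov']/2))
    u=(p[:,0]-f['cx'])/fl; v=(p[:,1]-f['cy'])/fl
    if fish:
        r=np.hypot(u,v)+1e-9; s=np.sin(r)/r; d=np.c_[u*s,-v*s,-np.cos(r)]
    else: d=np.c_[u,-v,-np.ones_like(u)]
    V=np.asarray(f['view']); R=V[:3,:3]; return -R.T@V[:3,3], d@R
def plane(f,p,z,fish=False):
    c,d=ray(f,p,fish); return (c+d*((z-c[2])/d[:,2])[:,None])[:,:2]
def tri(r1,r2):   # rays -> midpoint and gap
    (c1,d1),(c2,d2)=r1,r2; d1=d1[0]/np.linalg.norm(d1[0]); d2=d2[0]/np.linalg.norm(d2[0])
    s=np.linalg.lstsq(np.c_[d1,-d2],c2-c1,rcond=None)[0]; a=c1+s[0]*d1; b=c2+s[1]*d2
    return (a+b)/2,np.linalg.norm(a-b)
H={'green':((60,60,25),(95,255,255)),'blue':((108,110,60),(122,255,255)),'orange':((8,180,120),(18,255,255)),
   'yellow':((25,120,100),(34,255,255)),'red':((0,170,90),(6,255,255)),'purple':((130,90,60),(155,255,255))}
def mask(f,c,lo=None,hi=None):
    h=cv2.cvtColor(np.ascontiguousarray(f['color']),cv2.COLOR_RGB2HSV); return cv2.inRange(h,*H[c])
def blobs(m,amin):
    cs,_=cv2.findContours(m,cv2.RETR_EXTERNAL,cv2.CHAIN_APPROX_NONE)
    return [cv2.convexHull(c)[:,0] for c in cs if cv2.contourArea(cv2.convexHull(c))>amin]
def rect(P):      # centre, (long,short), yaw of the long side in (-90,90]
    (c,(w,h),a)=cv2.minAreaRect(np.float32(P))
    if w<h: w,h,a=h,w,a+90
    return np.r_[c],(w,h),(a+89.99)%180-89.99
def cmd(x,y,yaw,z=None):   # tool-axes shift (cm) and turn (rad) from the present pose
    s=env.state(); R=Rn.from_euler('xyz',s['ee_rot'],degrees=True); p=s['ee_pos']
    t=R.inv().apply(np.r_[x,y,p[2] if z is None else z]-p)/10
    d=(yaw-s['ee_rot'][2]+90)%180-90
    return np.round(t,2),'wz total',round(-np.radians(d),3),'t',round(s['time_s'],2)
E
python3 - <<'E'
from h import *
import pickle
T=pickle.load(open('top.pkl','rb'));S=pickle.load(open('scene.pkl','rb'))
print('cam',ray(T,[0,0])[0],ray(S,[0,0])[0])
z={'green':32,'blue':12,'orange':12,'yellow':0,'red':71,'purple':32}
for c in z:
  for n,f in(('top',T),('scene',S)):
    for b in blobs(mask(f,c),60):
        r=rect(plane(f,b,z[c])); print(c,n,b.mean(0).round(),np.round(r[0]),np.round(r[1]),round(r[2],1))
f=grab_frame('wrist');cv2.imwrite('pics/w0.png',f['color'][:,:,::-1]);print(f['vfov'],f['cx'],f['cy'],ray(f,[f['cx'],f['cy']],True))
E
```

```text
cam [ 228.6501864   -15.5279218  1469.88135311] [1028.9675626   452.45302183  843.77664902]
green top [387. 252.] [ 458. -206.] [81. 51.] -7.4
green top [438. 249.] [ 463. -360.] [81. 51.] 1.5
green top [470. 226.] [ 531. -464.] [82. 52.] -7.1
green top [426. 206.] [ 599. -330.] [81. 51.] 9.2
green top [376. 204.] [ 611. -177.] [81. 51.] -16.8
green top [ 29. 183.] [765. 985.] [528. 160.] 22.8
green scene [241. 215.] [ 612. -178.] [80. 50.] -16.9
green scene [201. 198.] [ 650. -302.] [51. 18.] -67.5
green scene [209. 184.] [ 601. -330.] [80. 51.] 9.5
green scene [282. 179.] [ 458. -207.] [79. 49.] -7.4
green scene [196. 160.] [ 572. -427.] [66. 37.] -46.0
green scene [242. 153.] [ 464. -359.] [79. 50.] 1.7
green scene [199. 148.] [ 532. -464.] [81. 49.] -7.6
blue top [117. 446.] [-102.  592.] [71. 12.] 0.1
blue top [ 86. 447.] [-101.  690.] [168.  86.] -37.5
blue top [283. 261.] [435. 110.] [94. 60.] -16.1
blue scene [378. 243.] [436. 110.] [94. 59.] -15.9
orange scene [327. 213.] [447. -46.] [93. 58.] -17.9
yellow top [130. 462.] [-161.  560.] [129.  73.] -89.9
yellow top [240. 220.] [562. 251.] [180. 141.] 12.0
yellow scene [390. 316.] [561. 250.] [181. 141.] 12.1
red top [319. 192.] [638.   2.] [148.  10.] -6.4
red scene [285. 253.] [640.   3.] [146.  12.] -6.3
purple top [451. 291.] [ 334. -393.] [84. 53.] -58.3
purple top [489. 277.] [ 387. -518.] [84. 54.] 35.4
purple scene [270. 128.] [ 335. -391.] [83. 57.] -58.6
purple scene [227. 119.] [ 388. -516.] [86. 54.] 35.2
65.70646984690485 319.78432403656035 241.244977801086 (array([151.71863965, 558.67456241, 384.97653861]), array([[ 0.22473781, -0.09396496, -0.96987809]]))
```

View pics/w0.png

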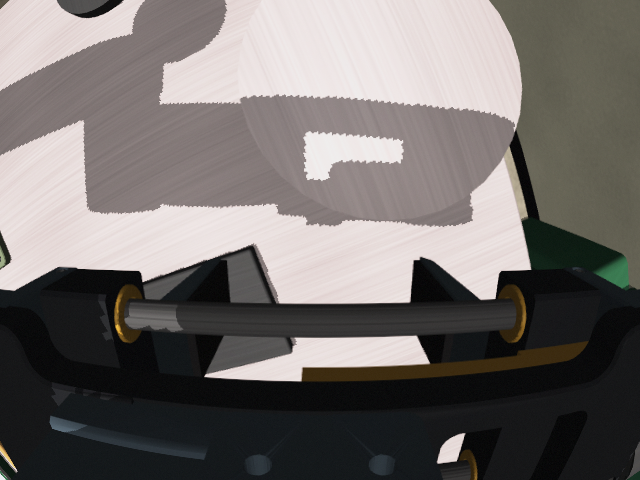

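```bash
cat >> h.py <<'E'
H['orange']=((8,150,100),(20,255,255))
def go(x,y,yaw,z=None,s=None):   # turn first, then shift in the turned tool axes (cm)
    s=s or env.state(); d=(yaw-s['ee_rot'][2]+90)%180-90; Y=s['ee_rot'][2]+d; p=s['ee_pos']
    t=Rn.from_euler('xyz',[180,0,Y],degrees=True).inv().apply(np.r_[x,y,p[2] if z is None else z]-p)/10
    print('wz',round(-np.radians(d),3),'t',np.round(t,2),'| at',np.round(p,1),np.round(s['ee_rot'],1),'time',round(s['time_s'],1),'w',round(s['gripper_width'],1),'F',np.round(s['force'],1))
E
python3 - <<'E'
from h import *
import pickle
T=pickle.load(open('top.pkl','rb'));S=pickle.load(open('scene.pkl','rb'))
# heights: triangulate hull-rectangle centres seen in both views
z={'green':32,'blue':12,'orange':12,'yellow':0,'red':71}
for c in z:
  a=[(rect(plane(T,b,z[c])),b) for b in blobs(mask(T,c),60)]; e=[(rect(plane(S,b,z[c])),b) for b in blobs(mask(S,c),60)]
  for r,b in a:
    for q,d in e:
      if np.hypot(*(r[0]-q[0]))<12:
        uv=lambda f,b:np.float64(cv2.minAreaRect(np.float32(b))[0])
        ctr=lambda f,xy:(f,xy)
        # rays through the projected face centres
        mk=lambda f,xy:(ray(f,[0,0])[0],(np.r_[xy,z[c]]-ray(f,[0,0])[0])[None])
        m,g=tri(mk(T,r[0]),mk(S,q[0])); print(c,m.round(1),'gap',round(g,1),'yaw',round(r[2],1),round(q[2],1))
go(639,2.5,173.65,150)
im=T['color'][140:320,250:520,::-1]; cv2.imwrite('pics/crop.png',cv2.resize(im,None,fx=2.9,fy=2.9,interpolation=cv2.INTER_CUBIC))
E
```

```text
green [ 458.  -206.3   31.7] gap 1.1 yaw -7.4 -7.4
green [ 463.  -360.1   31.1] gap 0.1 yaw 1.5 1.7
green [ 531.1 -465.1   30.5] gap 0.8 yaw -7.1 -7.6
green [ 599.7 -330.9   30.4] gap 0.9 yaw 9.2 9.5
green [ 611.  -177.7   31.3] gap 0.9 yaw -16.8 -16.9
blue [435.  109.6  10.2] gap 0.2 yaw -16.1 -15.9
orange [445.6 -47.   10.5] gap 0.6 yaw -17.8 -17.9
yellow [561.4 250.7   1.5] gap 0.2 yaw 12.0 12.1
red [638.6   1.9  68.9] gap 1.3 yaw -6.4 -6.3
wz -0.274 t [-47.93 -48.     6.33] | at [215.7 532.6 213.3] [-179.9   -0.   158. ] time 0.1 w 91.3 F [ 0.5 -0.  -0.3]
```

View pics/crop.png

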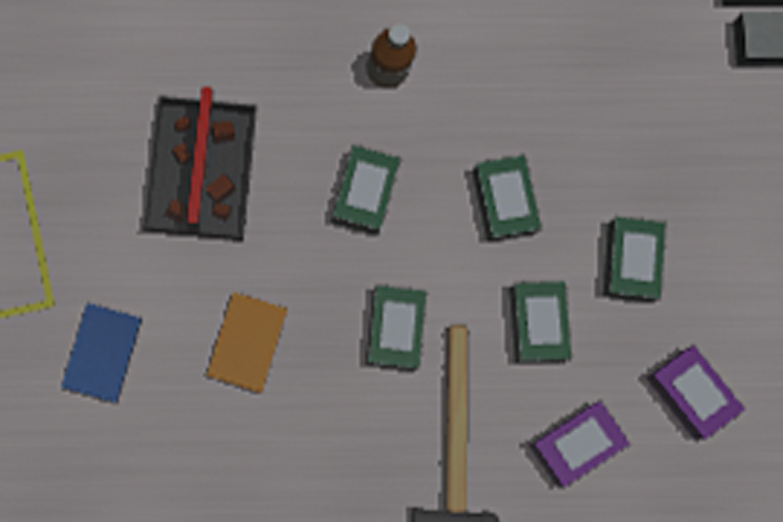

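The crop confirms the choices. The red bridge handle is at crop (200,155), top (319,192). There are five green tins, and the purple ones at crop (580,440) and (690,390) are excluded. The brown bar at top (142,138) and the bucking plate at (198,312) are not the pan. The heights agree with the text to within 2 mm.

>>> move_arm:
  plan:
    - {"wz": -0.0913}
    - {"wz": -0.0913}
    - {"wz": -0.0914}
    - {"tx": -2.66,"ty": -2.67}
    - {"tx": -2.66,"ty": -2.67}
    - {"tx": -2.66,"ty": -2.67}
    - {"tx": -2.66,"ty": -2.67}
    - {"tx": -2.66,"ty": -2.67}
    - {"tx": -2.66,"ty": -2.67}
    - {"tx": -2.66,"ty": -2.67}
    - {"tx": -2.66,"ty": -2.67}
    - {"tx": -2.66,"ty": -2.67}
  gripper: 6

```text
schema error: expected keys tx, ty, tz, wx, wy, wz
```

>>> move_arm:
  plan:
    - {"tx": -2.66,"ty": -2.67,"tz": 0.7}
    - {"tx": -2.66,"ty": -2.67,"tz": 0.7}
    - {"tx": -2.66,"ty": -2.67,"tz": 0.7}
    - {"tx": -2.66,"ty": -2.67,"tz": 0.7}
    - {"tx": -2.66,"ty": -2.67,"tz": 0.7}
    - {"tx": -2.66,"ty": -2.67,"tz": 0.7}
    - {"tx": -2.66,"ty": -2.67,"tz": 0.7}
    - {"tx": -2.66,"ty": -2.67,"tz": 0.7}
    - {"tx": -2.66,"ty": -2.67,"tz": 0.7}
    - {}
    - {}

```text
schema error: expected keys tx, ty, tz, wx, wy, wz
```

Run:
```python
from h import *
f=grab_frame('wrist');cv2.imwrite('pics/w1.png',f['color'][:,:,::-1])
for b in blobs(mask(f,'red'),100): r=rect(plane(f,b,71,True)); print(r)
t=grab_frame('top')
for b in blobs(mask(t,'red'),60): print('top',rect(plane(t,b,71)))
go(638.6,2,173.65,51)
```

```text
top (array([637.5144043 ,   2.04733944]), (147.5159454345703, 10.523141860961914), -6.338928222656236)
wz -0.274 t [-47.89 -48.07  16.25] | at [215.8 532.7 213.5] [-180.   -0.  158.] time 0.2 w 91.1 F [-0.3 -0.1  0. ]
```

View pics/w1.png

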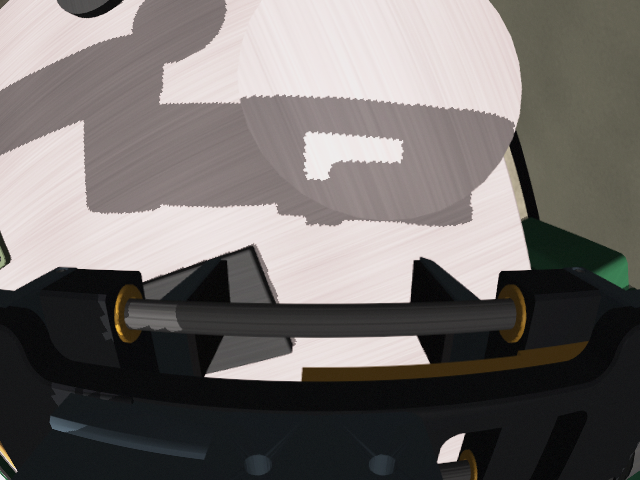

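The picture is unchanged because the call was refused: every row needs all six keys.

>>> move_arm:
  plan:
    - {"tx": 0,"ty": 0,"tz": 0,"wx": 0,"wy": 0,"wz": -0.0913}
    - {"tx": 0,"ty": 0,"tz": 0,"wx": 0,"wy": 0,"wz": -0.0913}
    - {"tx": 0,"ty": 0,"tz": 0,"wx": 0,"wy": 0,"wz": -0.0914}
    - {"tx": -2.66,"ty": -2.67,"tz": 0,"wx": 0,"wy": 0,"wz": 0}
    - {"tx": -2.66,"ty": -2.67,"tz": 0,"wx": 0,"wy": 0,"wz": 0}
    - {"tx": -2.66,"ty": -2.67,"tz": 0,"wx": 0,"wy": 0,"wz": 0}
    - {"tx": -2.66,"ty": -2.67,"tz": 0,"wx": 0,"wy": 0,"wz": 0}
    - {"tx": -2.66,"ty": -2.67,"tz": 0,"wx": 0,"wy": 0,"wz": 0}
    - {"tx": -2.66,"ty": -2.67,"tz": 0,"wx": 0,"wy": 0,"wz": 0}
    - {"tx": -2.66,"ty": -2.67,"tz": 0,"wx": 0,"wy": 0,"wz": 0}
    - {"tx": -2.66,"ty": -2.67,"tz": 0,"wx": 0,"wy": 0,"wz": 0}
    - {"tx": -2.66,"ty": -2.67,"tz": 0,"wx": 0,"wy": 0,"wz": 0}
  gripper: 6

```text
time_s: 1.25
ee_pos: [428.0, 266.0, 214.0]
ee_rot: [180.0, 0.0, 173.7]
force: [0.0, 0.3, -0.4]
gripper_width: 59.8
gripper_force: 0.0
```

>>> move_arm:
  plan:
    - {"tx": -2.66,"ty": -2.67,"tz": 0.7,"wx": 0,"wy": 0,"wz": 0}
    - {"tx": -2.66,"ty": -2.67,"tz": 0.7,"wx": 0,"wy": 0,"wz": 0}
    - {"tx": -2.66,"ty": -2.67,"tz": 0.7,"wx": 0,"wy": 0,"wz": 0}
    - {"tx": -2.66,"ty": -2.67,"tz": 0.7,"wx": 0,"wy": 0,"wz": 0}
    - {"tx": -2.66,"ty": -2.67,"tz": 0.7,"wx": 0,"wy": 0,"wz": 0}
    - {"tx": -2.66,"ty": -2.67,"tz": 0.7,"wx": 0,"wy": 0,"wz": 0}
    - {"tx": -2.66,"ty": -2.67,"tz": 0.7,"wx": 0,"wy": 0,"wz": 0}
    - {"tx": -2.66,"ty": -2.67,"tz": 0.7,"wx": 0,"wy": 0,"wz": 0}
    - {"tx": -2.66,"ty": -2.67,"tz": 0.7,"wx": 0,"wy": 0,"wz": 0}
    - {"tx": 0,"ty": 0,"tz": 0,"wx": 0,"wy": 0,"wz": 0}
    - {"tx": 0,"ty": 0,"tz": 0,"wx": 0,"wy": 0,"wz": 0}

```text
time_s: 2.17
ee_pos: [638.9, 0.7, 149.6]
ee_rot: [180.0, -0.1, 173.5]
force: [0.0, 0.7, 0.2]
gripper_width: 59.8
gripper_force: 0.0
```

Run:
```python
from h import *
f=grab_frame('wrist');cv2.imwrite('pics/w2.png',f['color'][:,:,::-1])
for b in blobs(mask(f,'red'),100): print(b.min(0),b.max(0),rect(plane(f,b,71,True)))
go(638.6,2,173.65,51)
```

```text
[313 138] [331 303] (array([620.59277344,   4.20250416]), (117.42098999023438, 12.111848831176758), -6.596984863281236)
wz -0.001 t [-0.03 -0.    9.92] | at [638.3   2.  150.2] [ 1.800e+02 -1.000e-01  1.736e+02] time 2.2 w 60.6 F [ 0.4 -0.1  0.2]
```

View pics/w2.png

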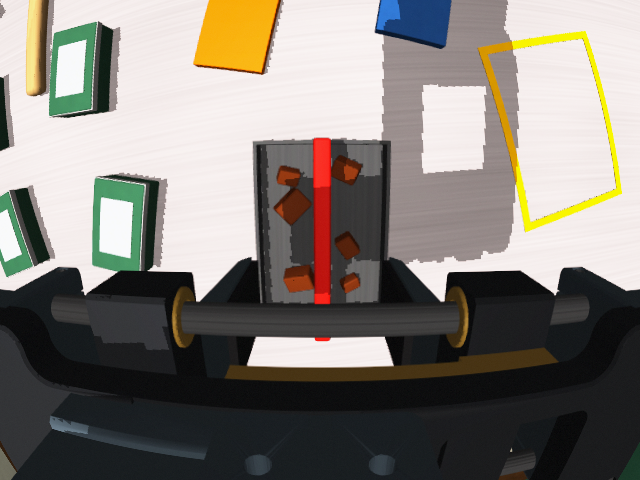

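The wrist view shows the red bar running down the pan's middle at column 322, right between the fingers, with the yellow outline at (550,130). I'll descend and close.

>>> move_arm:
  plan:
    - {"tx": 0,"ty": 0,"tz": 2.5,"wx": 0,"wy": 0,"wz": 0}
    - {"tx": 0,"ty": 0,"tz": 2.5,"wx": 0,"wy": 0,"wz": 0}
    - {"tx": 0,"ty": 0,"tz": 2.5,"wx": 0,"wy": 0,"wz": 0}
    - {"tx": 0,"ty": 0,"tz": 1.7,"wx": 0,"wy": 0,"wz": 0}
    - {"tx": 0,"ty": 0,"tz": 1.0,"wx": 0,"wy": 0,"wz": 0}
    - {"tx": 0,"ty": 0,"tz": 0,"wx": 0,"wy": 0,"wz": 0}

```text
time_s: 2.72
ee_pos: [636.5, 3.7, 47.2]
ee_rot: [-180.0, -0.2, 173.7]
force: [0.2, 0.5, 0.4]
gripper_width: 60.2
gripper_force: 0.0
```

>>> move_arm:
  plan:
    - {"tx": 0,"ty": 0,"tz": 0,"wx": 0,"wy": 0,"wz": 0}
    - {"tx": 0,"ty": 0,"tz": 0,"wx": 0,"wy": 0,"wz": 0}
    - {"tx": 0,"ty": 0,"tz": 0,"wx": 0,"wy": 0,"wz": 0}
    - {"tx": 0,"ty": 0,"tz": 0,"wx": 0,"wy": 0,"wz": 0}
    - {"tx": 0,"ty": 0,"tz": 0,"wx": 0,"wy": 0,"wz": 0}
    - {"tx": 0,"ty": 0,"tz": 0,"wx": 0,"wy": 0,"wz": 0}
  gripper: 0
  force: 40

```text
time_s: 3.22
ee_pos: [638.8, 2.3, 49.5]
ee_rot: [180.0, 0.1, 173.6]
force: [-0.4, -0.5, 0.4]
gripper_width: 22.6
gripper_force: 0.0
```

Run:
```python
from h import *
f=grab_frame('top')
for b in blobs(mask(f,'yellow'),60): print(rect(plane(f,b,0)))
w=grab_frame('wrist')
for b in blobs(mask(w,'yellow'),60): print('w',rect(plane(w,b,0,True)))
s=env.state(); print(s['gripper_force'])
go(s['ee_pos'][0],s['ee_pos'][1],192,48)
go(561.4-.7,250.7-1,192,48)
```

```text
(array([-160.5411377 ,  549.44165039]), (149.57923889160156, 73.02198791503906), -89.92015330493449)
(array([561.7590332 , 250.98876953]), (180.02703857421875, 140.70529174804688), 12.114912033081055)
w (array([598.35534668, 221.26220703]), (119.88536071777344, 65.2359848022461), 12.19882869720459)
w (array([473.5050354 , 234.49758911]), (104.25834655761719, 8.244176864624023), -77.78579711914061)
0.0
wz -0.32 t [ 0.   -0.    0.12] | at [638.7   2.3  49.2] [180.    0.  173.6] time 3.3 w 14.5 F [-0.1  0.5  0.5]
wz -0.32 t [ 2.48 25.82  0.12] | at [638.7   2.3  49.2] [180.    0.  173.6] time 3.3 w 14.5 F [-0.1  0.5  0.5]
```

>>> move_arm:
  plan:
    - {"tx": 0,"ty": 0,"tz": 0,"wx": 0,"wy": 0,"wz": 0}
    - {"tx": 0,"ty": 0,"tz": 0,"wx": 0,"wy": 0,"wz": 0}
    - {"tx": 0,"ty": 0,"tz": 0,"wx": 0,"wy": 0,"wz": 0}
    - {"tx": 0,"ty": 0,"tz": 0.05,"wx": 0,"wy": 0,"wz": 0}

```text
time_s: 3.65
ee_pos: [638.7, 2.3, 49.1]
ee_rot: [180.0, 0.0, 173.7]
force: [-2.0, -0.9, 7.4]
gripper_width: 11.6
gripper_force: 40.0
```

>>> move_arm:
  plan:
    - {"tx": 0,"ty": 0,"tz": 0,"wx": 0,"wy": 0,"wz": -0.04}
    - {"tx": 0,"ty": 0,"tz": 0,"wx": 0,"wy": 0,"wz": -0.06}
    - {"tx": 0,"ty": 0,"tz": 0,"wx": 0,"wy": 0,"wz": -0.06}
    - {"tx": 0,"ty": 0,"tz": 0,"wx": 0,"wy": 0,"wz": -0.06}
    - {"tx": 0,"ty": 0,"tz": 0,"wx": 0,"wy": 0,"wz": -0.06}
    - {"tx": 0,"ty": 0,"tz": 0,"wx": 0,"wy": 0,"wz": -0.04}
    - {"tx": 0,"ty": 0,"tz": 0,"wx": 0,"wy": 0,"wz": 0}

```text
time_s: 4.23
ee_pos: [639.1, 2.5, 49.1]
ee_rot: [180.0, 0.1, -168.0]
force: [1.0, 0.8, 3.8]
gripper_width: 11.4
gripper_force: 40.0
```

Run:
```python
from h import *
go(561.6,250.8,192)
print(env.state()['gripper_force'])
```

```text
wz 0.0 t [ 2.42 25.9   0.  ] | at [639.1   2.5  49.1] [ 1.80e+02  1.00e-01 -1.68e+02] time 4.2 w 11.4 F [1.  0.8 3.8]
40.001667737960815
```

>>> move_arm:
  plan:
    - {"tx": 0.12,"ty": 1.3,"tz": 0,"wx": 0,"wy": 0,"wz": 0}
    - {"tx": 0.23,"ty": 2.46,"tz": 0,"wx": 0,"wy": 0,"wz": 0}
    - {"tx": 0.23,"ty": 2.46,"tz": 0,"wx": 0,"wy": 0,"wz": 0}
    - {"tx": 0.23,"ty": 2.46,"tz": 0,"wx": 0,"wy": 0,"wz": 0}
    - {"tx": 0.23,"ty": 2.46,"tz": 0,"wx": 0,"wy": 0,"wz": 0}
    - {"tx": 0.23,"ty": 2.46,"tz": 0,"wx": 0,"wy": 0,"wz": 0}
    - {"tx": 0.23,"ty": 2.46,"tz": 0,"wx": 0,"wy": 0,"wz": 0}
    - {"tx": 0.23,"ty": 2.46,"tz": 0,"wx": 0,"wy": 0,"wz": 0}
    - {"tx": 0.23,"ty": 2.46,"tz": 0,"wx": 0,"wy": 0,"wz": 0}
    - {"tx": 0.23,"ty": 2.46,"tz": 0,"wx": 0,"wy": 0,"wz": 0}
    - {"tx": 0.23,"ty": 2.46,"tz": 0,"wx": 0,"wy": 0,"wz": 0}
    - {"tx": 0,"ty": 0,"tz": 0,"wx": 0,"wy": 0,"wz": 0}

```text
time_s: 5.23
ee_pos: [560.3, 254.7, 49.0]
ee_rot: [179.8, 0.1, -167.9]
force: [-2.7, 6.5, 3.8]
gripper_width: 11.7
gripper_force: 4.0
```

Run:
```python
from h import *
go(561.6,250.8,192)
t=grab_frame('top'); w=grab_frame('wrist'); s=grab_frame('scene')
for n,f in(('top',t),('scene',s)):
    for b in blobs(mask(f,'red'),40): print(n,rect(plane(f,b,71)))
h=cv2.cvtColor(s['color'],cv2.COLOR_RGB2HSV)
for b in blobs(mask(s,'blue'),60)+blobs(mask(t,'blue'),60): print(b.mean(0))
cv2.imwrite('pics/m3.png',np.vstack([w['color'][:300,:,::-1],s['color'][150:400,:,::-1]]))
```

```text
wz 0.001 t [-0.04 -0.41 -0.  ] | at [560.3 254.7  49. ] [ 1.798e+02  1.000e-01 -1.679e+02] time 5.2 w 11.7 F [-2.7  6.5  3.8]
scene (array([594.41088867, 259.77191162]), (82.84072875976562, 12.14577579498291), 11.669203758239746)
[288.         274.63636364]
[375.16666667 238.91666667]
[ 97.9 447.4]
[283.46153846 259.53846154]
[320.07692308 196.38461538]
```

View pics/m3.png

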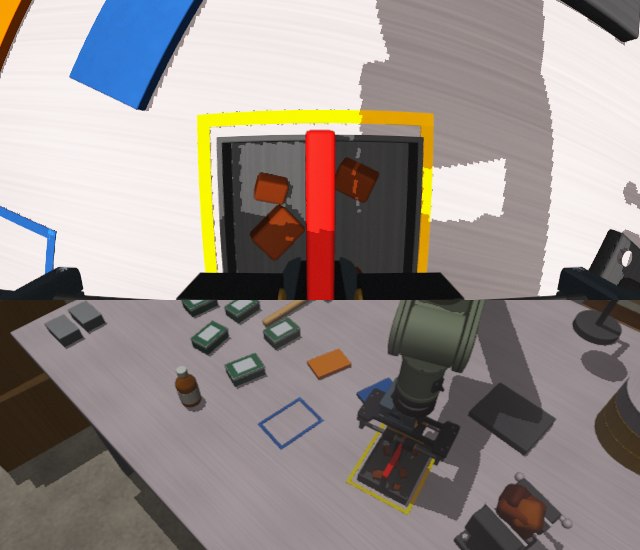

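The pan is in the yellow outline, a bit to the right in the wrist view (pan walls at columns 218–424, outline at 200–432). The blue outline at (290,422) is now clear. The grip read 4 N, so I'll let it settle.

>>> move_arm:
  plan:
    - {"tx": 0,"ty": 0,"tz": 0,"wx": 0,"wy": 0,"wz": 0}
    - {"tx": 0,"ty": 0,"tz": 0,"wx": 0,"wy": 0,"wz": 0}
    - {"tx": 0,"ty": 0,"tz": 0,"wx": 0,"wy": 0,"wz": 0}
    - {"tx": 0,"ty": 0,"tz": 0,"wx": 0,"wy": 0,"wz": 0}
    - {"tx": 0,"ty": 0,"tz": 0,"wx": 0,"wy": 0,"wz": 0}
    - {"tx": 0,"ty": 0,"tz": 0,"wx": 0,"wy": 0,"wz": 0}

```text
time_s: 5.88
ee_pos: [561.2, 252.3, 49.0]
ee_rot: [179.8, 0.1, -168.1]
force: [-2.0, 6.2, 4.1]
gripper_width: 11.6
gripper_force: 40.0
```

Run:
```python
from h import *
go(561.6,250.8,192)
w=grab_frame('wrist'); h=cv2.cvtColor(w['color'],cv2.COLOR_RGB2HSV)
b=max(blobs(mask(w,'red'),100),key=len); print('bar',rect(plane(w,b,71,True)), plane(w,b,71,True).min(0))
# yellow side edges along two rows, dark pan walls
def sp(m,row):
    c=np.flatnonzero(m[row]); return c.min(),c.max()
H2=cv2.inRange(h,(15,120,100),(34,255,255))
for row in (180,230,260):
    c=np.flatnonzero(H2[row,150:500])+150; L=c[c<300];R=c[c>350]
    print(row,'yellow L',plane(w,[[L.min()-.5,row],[L.max()+.5,row]],0,True).round(1).tolist(),'R',plane(w,[[R.min()-.5,row],[R.max()+.5,row]],0,True).round(1).tolist())
    g=cv2.cvtColor(w['color'],cv2.COLOR_RGB2GRAY)[row]; print(g[205:245].tolist(),g[405:440].tolist())
```

```text
wz -0.002 t [-0.   -0.15 -0.  ] | at [561.2 252.3  49. ] [ 1.798e+02  1.000e-01 -1.681e+02] time 5.9 w 11.6 F [-2.   6.2  4.1]
bar (array([521.89178467, 244.22494507]), (73.09169006347656, 11.743650436401367), 11.950757026672363) [485.13735114 231.51166688]
180 yellow L [[524.9, 170.3], [523.4, 178.6]] R [[497.6, 302.5], [495.7, 310.0]]
[220, 220, 221, 221, 221, 221, 221, 219, 179, 243, 243, 240, 184, 112, 112, 111, 109, 82, 22, 18, 18, 20, 21, 17, 20, 19, 19, 49, 54, 52, 50, 52, 51, 51, 52, 49, 91, 106, 108, 108] [55, 54, 40, 19, 19, 20, 20, 18, 19, 19, 19, 26, 44, 56, 56, 56, 75, 172, 219, 219, 220, 220, 219, 219, 220, 220, 220, 220, 220, 238, 243, 244, 244, 244, 244]
230 yellow L [[555.6, 176.9], [554.0, 184.7]] R [[528.2, 308.5], [526.2, 317.6]]
[220, 220, 220, 220, 220, 220, 220, 220, 220, 220, 220, 211, 243, 243, 216, 67, 53, 54, 54, 55, 27, 19, 17, 20, 20, 20, 18, 19, 18, 42, 52, 51, 51, 51, 53, 50, 51, 50, 51, 52] [32, 22, 19, 19, 20, 18, 18, 17, 18, 36, 49, 55, 54, 54, 83, 135, 156, 157, 157, 157, 157, 158, 158, 158, 157, 159, 157, 155, 148, 148, 147, 146, 147, 147, 147]
260 yellow L [[574.8, 181.4], [573.0, 189.3]] R [[547.1, 313.2], [545.6, 321.1]]
[238, 234, 221, 221, 221, 221, 221, 221, 220, 220, 220, 220, 220, 205, 238, 239, 212, 89, 53, 54, 54, 48, 25, 18, 21, 17, 18, 19, 18, 19, 28, 44, 53, 52, 51, 51, 52, 51, 51, 51] [19, 18, 20, 19, 19, 20, 19, 31, 47, 53, 53, 53, 69, 134, 162, 162, 160, 161, 161, 156, 159, 159, 158, 159, 156, 145, 138, 139, 140, 139, 139, 139, 138, 139, 139]
```

>>> move_arm:
  plan:
    - {"tx": -0.05,"ty": -0.08,"tz": -0.03,"wx": 0,"wy": 0,"wz": 0}
    - {"tx": -0.05,"ty": -0.1,"tz": 0,"wx": 0,"wy": 0,"wz": 0}
    - {"tx": -0.05,"ty": 0,"tz": 0,"wx": 0,"wy": 0,"wz": 0}
    - {"tx": 0,"ty": 0,"tz": 0,"wx": 0,"wy": 0,"wz": 0}
    - {"tx": 0,"ty": 0,"tz": 0,"wx": 0,"wy": 0,"wz": 0}

```text
time_s: 6.35
ee_pos: [562.3, 250.0, 49.0]
ee_rot: [179.9, -0.0, -168.1]
force: [-2.8, 4.1, 3.9]
gripper_width: 11.8
gripper_force: 40.0
```

```bash
cat >> h.py <<'E'
def panchk():
    w=grab_frame('wrist'); h=cv2.cvtColor(w['color'],cv2.COLOR_RGB2HSV); go(561.6,250.8,192)
    b=max(blobs(mask(w,'red'),100),key=len); r=rect(plane(w,b,71,True)); print('bar',r)
    H2=cv2.inRange(h,(15,120,100),(34,255,255)); M=[]
    for row in (180,260):
        c=np.flatnonzero(H2[row,150:500])+150; M+=[plane(w,[[c.min()-.5,row],[c.max()+.5,row]],0,True).mean(0)]
    u=(M[1]-M[0])/np.linalg.norm(M[1]-M[0]); d=r[0]-M[0]; print('off midline',u[0]*d[1]-u[1]*d[0],'yaw line',np.degrees(np.arctan2(u[1],u[0])))
E
python3 -c "
from h import *
panchk()"
```

```text
wz -0.002 t [0.05 0.09 0.  ] | at [562.2 250.   49. ] [ 1.799e+02 -1.000e-01 -1.681e+02] time 6.4 w 11.9 F [-3.7  4.3  4.2]
bar (array([522.94451904, 241.98106384]), (73.09235382080078, 11.759099960327148), 11.923480033874512)
off midline -0.9958397924765898 yaw line 12.269422640862988
```

>>> move_arm:
  plan:
    - {"tx": 0,"ty": 0,"tz": 0,"wx": 0,"wy": 0,"wz": 0}
    - {"tx": 0,"ty": 0,"tz": 0,"wx": 0,"wy": 0,"wz": 0}
    - {"tx": 0,"ty": 0,"tz": 0,"wx": 0,"wy": 0,"wz": 0}
    - {"tx": 0,"ty": 0,"tz": -1.5,"wx": 0,"wy": 0,"wz": 0}
    - {"tx": 0,"ty": 0,"tz": -3.5,"wx": 0,"wy": 0,"wz": 0}
    - {"tx": 0,"ty": 0,"tz": -4,"wx": 0,"wy": 0,"wz": 0}
    - {"tx": 0,"ty": 0,"tz": -4,"wx": 0,"wy": 0,"wz": 0}
    - {"tx": 0,"ty": 0,"tz": 0,"wx": 0,"wy": 0,"wz": 0}
    - {"tx": 0,"ty": 0,"tz": 0,"wx": 0,"wy": 0,"wz": 0}
  gripper: 4

```text
time_s: 7.15
ee_pos: [564.4, 249.4, 181.4]
ee_rot: [180.0, 0.3, -168.0]
force: [0.2, -0.8, -1.2]
gripper_width: 39.7
gripper_force: 0.0
```

```bash
cat >> h.py <<'E'
Z={'green':32,'blue':12,'orange':12,'yellow':0,'red':71}
def look(names=('top','scene'),cols=Z,zz=None):
    for n in names:
        f=grab_frame(n)
        for c in cols:
            for b in blobs(mask(f,c),60):
                fi=n=='wrist'
                for z in ((12,0) if c=='blue' else (Z[c],)):
                    P=plane(f,b,z,fi); r=rect(P)
                    if 300<r[0][0]<800 and abs(r[0][1])<600 and 8<r[1][1]<160: print(n,c,z,b.mean(0).round(),np.round(r[0],1),np.round(r[1]),round(r[2],1))
E
python3 -c "
from h import *
look(); look(('wrist',)); panchk()
go(435,109.6,164)"
```

```text
top green 32 [387. 252.] [ 457.6 -205.8] [81. 51.] -7.4
top green 32 [438. 249.] [ 462.8 -359.8] [81. 51.] 1.5
top green 32 [469. 226.] [ 530.8 -464.3] [81. 51.] -7.1
top green 32 [426. 206.] [ 598.9 -330.2] [81. 51.] 9.3
top green 32 [377. 203.] [ 610.4 -177.3] [81. 51.] -16.5
top blue 12 [284. 258.] [434.7 109.6] [94. 60.] -16.1
top blue 0 [284. 258.] [436.4 110.6] [95. 61.] -16.1
top blue 12 [320. 196.] [634.4   8.7] [121.  87.] -7.0
top blue 0 [320. 196.] [637.7   8.9] [122.  88.] -7.0
top orange 12 [334. 259.] [445.2 -46.7] [94. 59.] -17.8
top yellow 0 [261. 234.] [567.  181.7] [171.  38.] -1.0
scene green 32 [241. 215.] [ 611.6 -177.5] [80. 50.] -16.8
scene green 32 [209. 184.] [ 600.8 -329.8] [80. 51.] 9.5
scene green 32 [282. 179.] [ 458. -206.] [79. 49.] -8.8
scene green 32 [196. 160.] [ 568.8 -426.2] [69. 39.] -42.3
scene green 32 [242. 153.] [ 463.6 -359.1] [79. 50.] 1.7
scene green 32 [199. 149.] [ 532.  -463.9] [80. 49.] -7.6
scene blue 12 [288. 275.] [643.3  15.1] [120.  87.] -7.1
scene blue 0 [288. 275.] [637.7   8.8] [122.  88.] -7.1
scene blue 12 [375. 247.] [451.3 1
[... 679 characters left out ...]
21.6] [26. 17.] -33.5
wrist orange 12 [290. 176.] [523.3 213.4] [17. 12.] 87.3
wrist orange 12 [347. 172.] [510.  261.6] [15. 13.] -10.0
wrist orange 12 [66. 61.] [443.  -45.9] [96. 65.] -17.6
wrist yellow 0 [281. 183.] [540.8 233.5] [139. 117.] 12.2
wrist red 71 [322. 216.] [550.4 247.5] [128.  12.] 11.7
wz -0.0 t [-0.02  0.22  0.  ] | at [561.9 248.6 176.6] [-180.    -0.2 -168. ] time 7.3 w 39.9 F [-0.3  0.2 -0.1]
bar (array([549.74047852, 247.39369202]), (127.90762329101562, 11.728851318359375), 11.752568244934082)
off midline -1.3386597853226228 yaw line 12.392421038590518
wz 0.488 t [  8.37 -16.86  -0.  ] | at [561.9 248.6 176.6] [-180.    -0.2 -168. ] time 7.3 w 39.9 F [-0.3  0.2 -0.1]
```

>>> move_arm:
  plan:
    - {"tx": 0,"ty": 0,"tz": 0,"wx": 0,"wy": 0,"wz": 0.122}
    - {"tx": 0,"ty": 0,"tz": 0,"wx": 0,"wy": 0,"wz": 0.122}
    - {"tx": 0,"ty": 0,"tz": 0,"wx": 0,"wy": 0,"wz": 0.122}
    - {"tx": 0,"ty": 0,"tz": 0,"wx": 0,"wy": 0,"wz": 0.122}
    - {"tx": 1.67,"ty": -3.37,"tz": 0.6,"wx": 0,"wy": 0,"wz": 0}
    - {"tx": 1.67,"ty": -3.37,"tz": 1.0,"wx": 0,"wy": 0,"wz": 0}
    - {"tx": 1.67,"ty": -3.37,"tz": 1.0,"wx": 0,"wy": 0,"wz": 0}
    - {"tx": 1.67,"ty": -3.37,"tz": 1.5,"wx": 0,"wy": 0,"wz": 0}
    - {"tx": 1.67,"ty": -3.37,"tz": 1.5,"wx": 0,"wy": 0,"wz": 0}
    - {"tx": 0,"ty": 0,"tz": 1.5,"wx": 0,"wy": 0,"wz": 0}
    - {"tx": 0,"ty": 0,"tz": 0,"wx": 0,"wy": 0,"wz": 0}
    - {"tx": 0,"ty": 0,"tz": 0,"wx": 0,"wy": 0,"wz": 0}
  gripper: 7.8

```text
time_s: 8.35
ee_pos: [435.9, 110.1, 106.9]
ee_rot: [-180.0, -0.1, 164.0]
force: [0.5, 0.8, 0.2]
gripper_width: 77.8
gripper_force: 0.0
```

```bash
python3 -c "
from h import *
w=grab_frame('wrist'); cv2.imwrite('pics/w4.png',w['color'][:,:,::-1])
for b in blobs(mask(w,'blue'),60): print(b.min(0),b.max(0),rect(plane(w,b,12,True)))
go(434.9,109.7,164,3)"
```

```text
[277 175] [362 284] (array([426.17248535, 112.01441193]), (83.0045394897461, 61.670204162597656), -16.136894226074205)
wz 0.001 t [ 0.19 -0.15 10.47] | at [437.1 110.6 107.7] [180.   0. 164.] time 8.4 w 78.1 F [-0.5 -0.3 -0.1]
```

View pics/w4.png

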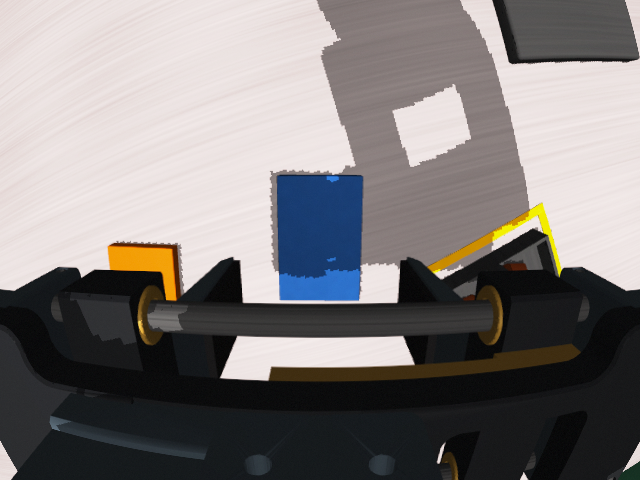

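The wrist view shows the blue plate squarely between the fingers (columns 277–362, rows 175–299), clear of the pan.

>>> move_arm:
  plan:
    - {"tx": 0.2,"ty": -0.1,"tz": 2.5,"wx": 0,"wy": 0,"wz": 0}
    - {"tx": 0,"ty": 0,"tz": 3,"wx": 0,"wy": 0,"wz": 0}
    - {"tx": 0,"ty": 0,"tz": 2.5,"wx": 0,"wy": 0,"wz": 0}
    - {"tx": 0,"ty": 0,"tz": 1.2,"wx": 0,"wy": 0,"wz": 0}
    - {"tx": 0,"ty": 0,"tz": 0.8,"wx": 0,"wy": 0,"wz": 0}
    - {"tx": 0,"ty": 0,"tz": 0,"wx": 0,"wy": 0,"wz": 0}
    - {"tx": 0,"ty": 0,"tz": 0,"wx": 0,"wy": 0,"wz": 0}

```text
time_s: 8.98
ee_pos: [435.3, 110.4, 8.1]
ee_rot: [180.0, 0.1, 164.1]
force: [-0.2, -0.3, 0.3]
gripper_width: 77.9
gripper_force: 0.0
```

```bash
python3 -c "
from h import *
go(434.9,109.7,164,3)"
```

```text
wz 0.001 t [ 0.02 -0.08  0.51] | at [435.3 110.4   8.1] [1.800e+02 1.000e-01 1.641e+02] time 9.0 w 77.9 F [-0.2 -0.3  0.3]
```

>>> move_arm:
  plan:
    - {"tx": 0,"ty": -0.05,"tz": 0.45,"wx": 0,"wy": 0,"wz": 0}
    - {"tx": 0,"ty": 0,"tz": 0,"wx": 0,"wy": 0,"wz": 0}
    - {"tx": 0,"ty": 0,"tz": 0,"wx": 0,"wy": 0,"wz": 0}

```text
time_s: 9.23
ee_pos: [434.4, 109.5, 3.8]
ee_rot: [180.0, 0.1, 164.0]
force: [-0.3, 0.5, 0.5]
gripper_width: 77.9
gripper_force: 0.0
```

>>> move_arm:
  plan:
    - {"tx": 0,"ty": 0,"tz": 0,"wx": 0,"wy": 0,"wz": 0}
    - {"tx": 0,"ty": 0,"tz": 0,"wx": 0,"wy": 0,"wz": 0}
    - {"tx": 0,"ty": 0,"tz": 0,"wx": 0,"wy": 0,"wz": 0}
    - {"tx": 0,"ty": 0,"tz": 0,"wx": 0,"wy": 0,"wz": 0}
    - {"tx": 0,"ty": 0,"tz": 0,"wx": 0,"wy": 0,"wz": 0}
    - {"tx": 0,"ty": 0,"tz": 0,"wx": 0,"wy": 0,"wz": 0}
    - {"tx": 0,"ty": 0,"tz": -0.5,"wx": 0,"wy": 0,"wz": 0}
    - {"tx": 0,"ty": 0,"tz": -2,"wx": 0,"wy": 0,"wz": 0}
    - {"tx": 0,"ty": 0,"tz": -3,"wx": 0,"wy": 0,"wz": 0}
    - {"tx": 0,"ty": 0,"tz": 0,"wx": 0,"wy": 0,"wz": 0}
    - {"tx": 0,"ty": 0,"tz": 0,"wx": 0,"wy": 0,"wz": 0}
  gripper: 0
  force: 50

```text
time_s: 10.15
ee_pos: [434.6, 109.4, 58.9]
ee_rot: [179.9, 0.1, 164.0]
force: [-0.3, -0.6, -3.2]
gripper_width: 61.5
gripper_force: 50.0
```

```bash
python3 -c "
from h import *
H['blue']=((105,110,60),(122,255,255))
w=grab_frame('wrist')
s=env.state();z=s['ee_pos'][2]; print(z)
for b in blobs(mask(w,'blue'),300): print(b.min(0),b.max(0),rect(plane(w,b,z+9,True)))
go(637.7,8.9,173)"
```

```text
57.852607790123436
[259 337] [380 367] (array([463.80825806, 100.75752258]), (61.630653381347656, 17.634857177734375), 74.01171875000001)
[251 193] [388 303] (array([411.68255615, 115.72738647]), (62.11302185058594, 52.944278717041016), 73.98934173583986)
wz -0.157 t [-21.51  -7.46  -0.  ] | at [433.3 109.1  57.9] [-180.   -0.  164.] time 10.2 w 61.6 F [-0.8 -1.1 -4.6]
```

>>> move_arm:
  plan:
    - {"tx": 0,"ty": 0,"tz": 0,"wx": 0,"wy": 0,"wz": -0.0785}
    - {"tx": 0,"ty": 0,"tz": 0,"wx": 0,"wy": 0,"wz": -0.0785}
    - {"tx": -2.2,"ty": -0.76,"tz": 0,"wx": 0,"wy": 0,"wz": 0}
    - {"tx": -3.1,"ty": -1.08,"tz": 0,"wx": 0,"wy": 0,"wz": 0}
    - {"tx": -3.4,"ty": -1.18,"tz": 0,"wx": 0,"wy": 0,"wz": 0}
    - {"tx": -3.4,"ty": -1.18,"tz": 0,"wx": 0,"wy": 0,"wz": 0}
    - {"tx": -3.4,"ty": -1.18,"tz": 0,"wx": 0,"wy": 0,"wz": 0}
    - {"tx": -3.4,"ty": -1.18,"tz": 0,"wx": 0,"wy": 0,"wz": 0}
    - {"tx": -2.6,"ty": -0.9,"tz": 1,"wx": 0,"wy": 0,"wz": 0}
    - {"tx": 0,"ty": 0,"tz": 1,"wx": 0,"wy": 0,"wz": 0}
    - {"tx": 0,"ty": 0,"tz": 0,"wx": 0,"wy": 0,"wz": 0}
    - {"tx": 0,"ty": 0,"tz": 0,"wx": 0,"wy": 0,"wz": 0}

```text
time_s: 11.2
ee_pos: [635.4, 9.2, 35.1]
ee_rot: [-180.0, -0.4, 173.0]
force: [-0.7, 0.6, -4.4]
gripper_width: 61.6
gripper_force: 50.0
```

>>> move_arm:
  plan:
    - {"tx": 0,"ty": 0,"tz": 0,"wx": 0,"wy": 0,"wz": 0}
    - {"tx": 0,"ty": 0,"tz": 0,"wx": 0,"wy": 0,"wz": 0}

```text
time_s: 11.37
ee_pos: [637.4, 9.7, 38.2]
ee_rot: [180.0, -0.1, 173.1]
force: [-0.2, -0.1, -3.5]
gripper_width: 61.8
gripper_force: 50.0
```

```bash
sed -i "s/'blue':((108,/'blue':((105,/" h.py; python3 -c "
from h import *
w=grab_frame('wrist'); cv2.imwrite('pics/w5.png',w['color'][:,:,::-1])
z=env.state()['ee_pos'][2]
for b in blobs(mask(w,'blue'),300): print(b.min(0),b.max(0),rect(plane(w,b,z+9,True)),'on bench',rect(plane(w,b,0,True)))
go(637.7,8.9,172.95,3)"
```

```text
[250 336] [388 367] (array([666.35137939,   5.60940933]), (70.0340805053711, 17.925342559814453), 83.06493377685548) on bench (array([694.90783691,   1.90116501]), (90.56979370117188, 23.18153953552246), 83.06489562988283)
[240 160] [398 303] (array([606.13085938,  12.93264771]), (70.02479553222656, 67.11029052734375), 82.81502532958986) on bench (array([617.0289917 ,  11.37175751]), (90.55778503417969, 86.78875732421875), 82.81499481201173)
wz 0.002 t [-0.01 -0.09  3.56] | at [637.7   9.8  38.6] [180.    0.  173.1] time 11.4 w 61.3 F [-0.4  0.4 -4.1]
```

View pics/w5.png

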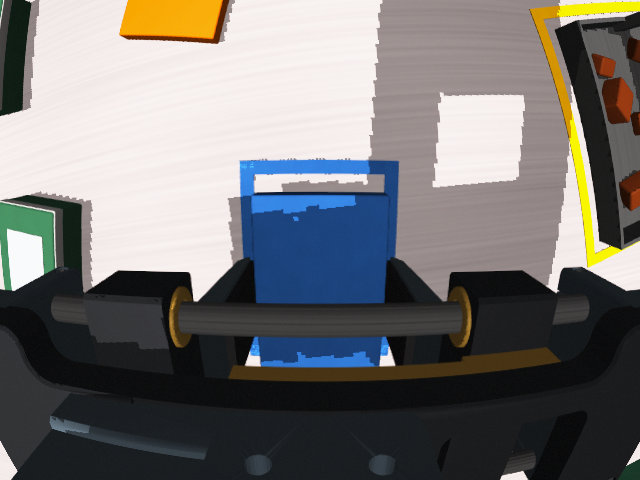

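The plate is over the blue outline: the far outline edge is at row 165, the plate's at 193, and the sides at columns 253–387 against 240–398 are symmetric. I'll lower it.

>>> move_arm:
  plan:
    - {"tx": 0.08,"ty": -0.08,"tz": 1.2,"wx": 0,"wy": 0,"wz": 0}
    - {"tx": 0,"ty": 0,"tz": 1,"wx": 0,"wy": 0,"wz": 0}
    - {"tx": 0,"ty": 0,"tz": 0.7,"wx": 0,"wy": 0,"wz": 0}
    - {"tx": 0,"ty": 0,"tz": 0.35,"wx": 0,"wy": 0,"wz": 0}
    - {"tx": 0,"ty": 0,"tz": 0.15,"wx": 0,"wy": 0,"wz": 0}
    - {"tx": 0,"ty": 0,"tz": 0,"wx": 0,"wy": 0,"wz": 0}
    - {"tx": 0,"ty": 0,"tz": 0,"wx": 0,"wy": 0,"wz": 0}

```text
time_s: 12.0
ee_pos: [637.9, 8.5, 4.5]
ee_rot: [180.0, 0.1, 173.0]
force: [-0.0, 0.5, -3.4]
gripper_width: 61.7
gripper_force: 50.0
```

```bash
python3 -c "
from h import *
go(637.7,8.9,172.95,3)"
```

```text
wz 0.001 t [0.02 0.04 0.15] | at [637.9   8.5   4.5] [1.80e+02 1.00e-01 1.73e+02] time 12.0 w 61.7 F [-0.   0.5 -3.4]
```

>>> move_arm:
  plan:
    - {"tx": 0,"ty": 0,"tz": 0.07,"wx": 0,"wy": 0,"wz": 0}
    - {"tx": 0,"ty": 0,"tz": 0.05,"wx": 0,"wy": 0,"wz": 0}
    - {"tx": 0,"ty": 0,"tz": 0,"wx": 0,"wy": 0,"wz": 0}
    - {"tx": 0,"ty": 0,"tz": 0,"wx": 0,"wy": 0,"wz": 0}

```text
time_s: 12.33
ee_pos: [638.0, 8.5, 3.6]
ee_rot: [180.0, 0.1, 173.0]
force: [0.4, -0.4, -1.0]
gripper_width: 61.3
gripper_force: 50.0
```

>>> move_arm:
  plan:
    - {"tx": 0,"ty": 0,"tz": 0,"wx": 0,"wy": 0,"wz": 0}
    - {"tx": 0,"ty": 0,"tz": 0,"wx": 0,"wy": 0,"wz": 0}
    - {"tx": 0,"ty": 0,"tz": 0,"wx": 0,"wy": 0,"wz": 0}
    - {"tx": 0,"ty": 0,"tz": -1,"wx": 0,"wy": 0,"wz": 0}
    - {"tx": 0,"ty": 0,"tz": -3,"wx": 0,"wy": 0,"wz": 0}
    - {"tx": 0,"ty": 0,"tz": -4,"wx": 0,"wy": 0,"wz": 0}
    - {"tx": 0,"ty": 0,"tz": -4,"wx": 0,"wy": 0,"wz": 0}
    - {"tx": 0,"ty": 0,"tz": 0,"wx": 0,"wy": 0,"wz": 0}
    - {"tx": 0,"ty": 0,"tz": 0,"wx": 0,"wy": 0,"wz": 0}
  gripper: 7.6

```text
time_s: 13.08
ee_pos: [639.4, 8.5, 127.0]
ee_rot: [179.9, 0.4, 173.0]
force: [-0.4, 0.0, -0.0]
gripper_width: 76.0
gripper_force: 0.0
```

```bash
python3 -c "
from h import *
f=grab_frame('scene')
look(('scene',),('blue','red','yellow'))
w=grab_frame('wrist'); 
H['blue']=((105,110,60),(122,255,255)); H['dk']=((105,110,60),(122,255,255))
m=mask(w,'blue'); cs,h=cv2.findContours(m,cv2.RETR_CCOMP,cv2.CHAIN_APPROX_NONE)
for c in cs:
    if cv2.contourArea(c)>300: c=c[:,0]; print(c.min(0),c.max(0),rect(plane(w,c,0,True)),rect(plane(w,c,12,True)))
go(611,-177.5,163.3,120)"
```

```text
scene blue 12 [286. 275.] [643.3  15.3] [120.  87.] -7.2
scene blue 0 [286. 275.] [637.7   9. ] [122.  88.] -7.2
scene red 71 [398. 299.] [563.6 249.5] [148.  12.] 12.0
scene yellow 0 [390. 324.] [561.1 250.4] [181. 141.] 12.2
[264 158] [377 303] (array([635.21221924,   9.12921524]), (123.15692138671875, 90.35194396972656), -6.920295715332017) (array([632.49023438,   9.45185852]), (118.14176940917969, 86.67264556884766), -6.920295715332017)
[273 166] [368 297] (array([635.64984131,   9.0316391 ]), (110.60208129882812, 76.51728820800781), -7.000473022460923) (array([632.91003418,   9.35824966]), (106.09818267822266, 73.40138244628906), -7.000442504882798)
wz 0.17 t [ -2.92 -18.54   0.19] | at [636.3   8.5 121.9] [-1.80e+02 -1.00e-01  1.73e+02] time 13.2 w 76.1 F [ 0.3  0.3 -1.4]
```

>>> move_arm:
  plan:
    - {"tx": 0,"ty": 0,"tz": 0,"wx": 0,"wy": 0,"wz": 0.085}
    - {"tx": 0,"ty": 0,"tz": 0,"wx": 0,"wy": 0,"wz": 0.085}
    - {"tx": -0.5,"ty": -3.1,"tz": 0,"wx": 0,"wy": 0,"wz": 0}
    - {"tx": -0.6,"ty": -3.8,"tz": 0,"wx": 0,"wy": 0,"wz": 0}
    - {"tx": -0.6,"ty": -3.8,"tz": 0,"wx": 0,"wy": 0,"wz": 0}
    - {"tx": -0.6,"ty": -3.8,"tz": 0.5,"wx": 0,"wy": 0,"wz": 0}
    - {"tx": -0.6,"ty": -4.0,"tz": 0.7,"wx": 0,"wy": 0,"wz": 0}
    - {"tx": 0,"ty": 0,"tz": 1.8,"wx": 0,"wy": 0,"wz": 0}
    - {"tx": 0,"ty": 0,"tz": 1,"wx": 0,"wy": 0,"wz": 0}
    - {"tx": 0,"ty": 0,"tz": 0,"wx": 0,"wy": 0,"wz": 0}
    - {"tx": 0,"ty": 0,"tz": 0,"wx": 0,"wy": 0,"wz": 0}

```text
time_s: 14.15
ee_pos: [611.1, -175.7, 81.4]
ee_rot: [180.0, -0.2, 163.3]
force: [1.0, 0.1, 0.1]
gripper_width: 75.9
gripper_force: 0.0
```

```bash
cat >> h.py <<'E'
def inner(names=('top','scene')):  # plate inside the dispatch outline
    for n in names:
        f=grab_frame(n); m=mask(f,'blue'); cs,_=cv2.findContours(m,cv2.RETR_CCOMP,cv2.CHAIN_APPROX_NONE)
        for c in cs:
            if cv2.contourArea(c)>250:
                for z in(0,12):
                    r=rect(plane(f,c[:,0],z))
                    if abs(r[0][0]-640)<40 and abs(r[0][1])<40: print(n,z,np.round(r[0],1),np.round(r[1],1),round(r[2],1))
E
python3 -c "
from h import *
inner(); look(('top','scene'),('red','yellow','orange'))
look(('wrist',),('green',))
go(611,-177.5,163.3,10)"
```

```text
top 0 [637.7   9.2] [121.5  87.8] -7.2
top 12 [634.3   9. ] [120.5  87. ] -7.2
top 0 [637.5   8.4] [116.1  83.1] -6.8
top 12 [634.1   8.2] [115.2  82.4] -6.8
scene 0 [637.    9.1] [123.3  87.9] -6.9
scene 12 [642.5  15.4] [121.6  86.7] -6.9
scene 0 [637.5   9.2] [113.3  79.6] -7.4
scene 12 [643.1  15.5] [111.7  78.4] -7.4
top red 71 [236. 206.] [595.9 256.2] [75. 10.] 11.7
top yellow 0 [240. 224.] [561.7 251. ] [180. 141.] 12.2
top orange 12 [334. 250.] [472.6 -45.2] [42. 39.] -18.7
scene red 71 [398. 297.] [563.6 249.8] [146.  11.] 11.8
scene yellow 0 [390. 317.] [560.8 250.3] [181. 141.] 12.1
scene orange 12 [531. 361.] [467.2 511.2] [52. 41.] 17.0
scene orange 12 [326. 213.] [446.6 -46.9] [94. 60.] -18.0
wrist green 32 [  4. 282.] [ 554.4 -444.3] [25. 11.] -36.6
wrist green 32 [ 93. 258.] [ 571.5 -335.5] [53. 29.] -80.4
wrist green 32 [131. 244.] [ 569.7 -296.4] [37. 12.] 9.6
wrist green 32 [ 13. 248.] [ 531.3 -416.9] [73. 22.] -7.9
wrist green 32 [316. 262.] [ 604.9 -176.7] [74. 53.] -16.7
wrist green 32 [ 58. 136.] [ 476.2 -325.3] [90. 49.] -26.8
wrist green 32 [ 25. 140.] [ 460.4 -360.9] [83. 53.] 1.5
wrist green 32 [223.  75.] [ 481.9 -188.1] [81. 40.] -44.4
wrist green 32 [195.  62.] [ 457.3 -206.5] [79. 53.] -7.5
wz 0.001 t [ 0.12 -0.17  7.39] | at [ 612.7 -176.2   83.9] [1.800e+02 1.000e-01 1.634e+02] time 14.4 w 76.0 F [0.6 0.1 0.6]
```

>>> move_arm:
  plan:
    - {"tx": 0.12,"ty": -0.18,"tz": 2.5,"wx": 0,"wy": 0,"wz": 0}
    - {"tx": 0,"ty": 0,"tz": 2.5,"wx": 0,"wy": 0,"wz": 0}
    - {"tx": 0,"ty": 0,"tz": 1.5,"wx": 0,"wy": 0,"wz": 0}
    - {"tx": 0,"ty": 0,"tz": 0.7,"wx": 0,"wy": 0,"wz": 0}
    - {"tx": 0,"ty": 0,"tz": 0.3,"wx": 0,"wy": 0,"wz": 0}
    - {"tx": 0,"ty": 0,"tz": 0,"wx": 0,"wy": 0,"wz": 0}
    - {"tx": 0,"ty": 0,"tz": 0,"wx": 0,"wy": 0,"wz": 0}

```text
time_s: 14.98
ee_pos: [611.3, -178.5, 9.2]
ee_rot: [180.0, 0.1, 163.3]
force: [0.0, 0.1, -0.4]
gripper_width: 76.1
gripper_force: 0.0
```

>>> move_arm:
  plan:
    - {"tx": 0,"ty": 0,"tz": 0,"wx": 0,"wy": 0,"wz": 0}
    - {"tx": 0,"ty": 0,"tz": 0,"wx": 0,"wy": 0,"wz": 0}
    - {"tx": 0,"ty": 0,"tz": 0,"wx": 0,"wy": 0,"wz": 0}
    - {"tx": 0,"ty": 0,"tz": 0,"wx": 0,"wy": 0,"wz": 0}
    - {"tx": 0,"ty": 0,"tz": 0,"wx": 0,"wy": 0,"wz": 0}
    - {"tx": 0,"ty": 0,"tz": 0,"wx": 0,"wy": 0,"wz": 0}
  gripper: 0
  force: 40

```text
time_s: 15.48
ee_pos: [610.7, -178.4, 8.7]
ee_rot: [180.0, 0.1, 163.3]
force: [-0.4, 0.5, 3.6]
gripper_width: 53.7
gripper_force: 40.0
```

```bash
python3 -c "
from h import *
look(('wrist',),('green',))
go(637.7,8.9,172.95,75)"
```

```text
wrist green 32 [327. 353.] [ 630.7 -184.7] [53. 16.] 73.3
wrist green 32 [ 76. 273.] [ 563.3 -292.3] [25. 17.] 10.0
wrist green 32 [324. 247.] [ 588.  -171.8] [53. 39.] 73.3
wrist green 32 [ 14. 173.] [ 480.1 -306.2] [69. 23.] -19.4
wrist green 32 [204.  64.] [ 497.3 -196.3] [61. 32.] -61.8
wrist green 32 [158.  54.] [ 471.2 -208.2] [53. 51.] 82.5
wz -0.169 t [-0.39 18.92 -6.63] | at [ 610.7 -178.4    8.7] [1.800e+02 1.000e-01 1.633e+02] time 15.5 w 53.5 F [0.  0.7 3.2]
```

>>> move_arm:
  plan:
    - {"tx": 0,"ty": 0,"tz": -1,"wx": 0,"wy": 0,"wz": 0}
    - {"tx": 0,"ty": 0,"tz": -2.3,"wx": 0,"wy": 0,"wz": 0}
    - {"tx": 0,"ty": 0,"tz": -2,"wx": 0,"wy": 0,"wz": -0.084}
    - {"tx": 0,"ty": 0,"tz": 0,"wx": 0,"wy": 0,"wz": -0.084}
    - {"tx": 0,"ty": 2.3,"tz": 0,"wx": 0,"wy": 0,"wz": 0}
    - {"tx": -0.1,"ty": 3.6,"tz": 0,"wx": 0,"wy": 0,"wz": 0}
    - {"tx": -0.1,"ty": 3.7,"tz": 0,"wx": 0,"wy": 0,"wz": 0}
    - {"tx": -0.1,"ty": 3.7,"tz": 0,"wx": 0,"wy": 0,"wz": 0}
    - {"tx": -0.1,"ty": 3.6,"tz": 0,"wx": 0,"wy": 0,"wz": 0}
    - {"tx": 0,"ty": 2.0,"tz": 0,"wx": 0,"wy": 0,"wz": 0}
    - {"tx": 0,"ty": 0,"tz": 1.5,"wx": 0,"wy": 0,"wz": 0}
    - {"tx": 0,"ty": 0,"tz": 0,"wx": 0,"wy": 0,"wz": 0}

```text
time_s: 16.53
ee_pos: [635.5, 10.2, 43.7]
ee_rot: [-180.0, -0.3, 173.1]
force: [-1.5, 0.9, -3.8]
gripper_width: 53.9
gripper_force: 40.0
```

>>> move_arm:
  plan:
    - {"tx": 0,"ty": 0,"tz": 0,"wx": 0,"wy": 0,"wz": 0}
    - {"tx": 0,"ty": 0,"tz": 0,"wx": 0,"wy": 0,"wz": 0}

```text
time_s: 16.7
ee_pos: [637.3, 7.9, 46.0]
ee_rot: [-180.0, -0.0, 172.9]
force: [-0.2, -0.7, -3.8]
gripper_width: 53.9
gripper_force: 40.0
```

```bash
python3 -c "
from h import *
w=grab_frame('wrist')
cv2.imwrite('pics/w6.png',w['color'][:,:,::-1]); print(env.state()['gripper_force'])
go(637.7,8.8,172.95,20.7)"
```

```text
39.999205470085144
wz -0.002 t [0.01 0.1  2.57] | at [637.7   7.7  46.4] [-180.     0.   172.8] time 16.8 w 53.9 F [-0.3 -1.  -2.9]
```

View pics/w6.png

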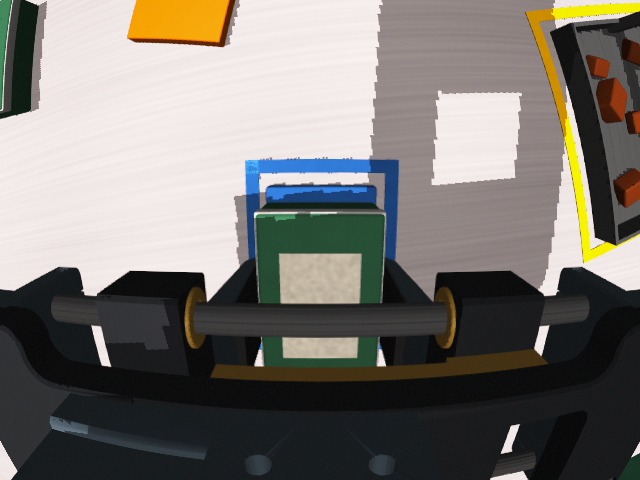

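The tin is squarely above the plate (tin columns 255–386, plate 266–377, outline 247–398).

>>> move_arm:
  plan:
    - {"tx": 0,"ty": 0.08,"tz": 1.2,"wx": 0,"wy": 0,"wz": 0}
    - {"tx": 0,"ty": 0,"tz": 0.8,"wx": 0,"wy": 0,"wz": 0}
    - {"tx": 0,"ty": 0,"tz": 0.4,"wx": 0,"wy": 0,"wz": 0}
    - {"tx": 0,"ty": 0,"tz": 0.12,"wx": 0,"wy": 0,"wz": 0}
    - {"tx": 0,"ty": 0,"tz": 0.08,"wx": 0,"wy": 0,"wz": 0}
    - {"tx": 0,"ty": 0,"tz": 0,"wx": 0,"wy": 0,"wz": 0}
    - {"tx": 0,"ty": 0,"tz": 0,"wx": 0,"wy": 0,"wz": 0}

```text
time_s: 17.33
ee_pos: [636.7, 8.9, 20.6]
ee_rot: [-180.0, -0.1, 172.9]
force: [-4.2, -1.1, 5.2]
gripper_width: 54.0
gripper_force: 40.0
```

```bash
python3 -c "
from h import *
go(637.7,8.8,172.95,20.7)"
```

```text
wz -0.001 t [-0.1   0.   -0.01] | at [636.7   8.9  20.6] [-1.800e+02 -1.000e-01  1.729e+02] time 17.3 w 54.0 F [-4.2 -1.1  5.2]
```

>>> move_arm:
  plan:
    - {"tx": 0,"ty": 0,"tz": -0.03,"wx": 0,"wy": 0,"wz": 0}
    - {"tx": 0,"ty": 0,"tz": 0,"wx": 0,"wy": 0,"wz": 0}
    - {"tx": 0,"ty": 0,"tz": 0,"wx": 0,"wy": 0,"wz": 0}
    - {"tx": 0,"ty": 0,"tz": 0,"wx": 0,"wy": 0,"wz": 0}
    - {"tx": 0,"ty": 0,"tz": -1,"wx": 0,"wy": 0,"wz": 0}
    - {"tx": 0,"ty": 0,"tz": -3,"wx": 0,"wy": 0,"wz": 0}
    - {"tx": 0,"ty": 0,"tz": -4,"wx": 0,"wy": 0,"wz": 0}
    - {"tx": 0,"ty": 0,"tz": -2,"wx": 0,"wy": 0,"wz": 0}
    - {"tx": 0,"ty": 0,"tz": 0,"wx": 0,"wy": 0,"wz": 0}
    - {"tx": 0,"ty": 0,"tz": 0,"wx": 0,"wy": 0,"wz": 0}
    - {"tx": 0,"ty": 0,"tz": 0,"wx": 0,"wy": 0,"wz": 0}
  gripper: 7.6

```text
time_s: 18.25
ee_pos: [637.0, 9.5, 119.9]
ee_rot: [-180.0, -0.1, 172.9]
force: [0.5, -1.0, -0.9]
gripper_width: 75.8
gripper_force: 0.0
```

```bash
cat >> h.py <<'E'
def tinw(z):   # tin under the wrist camera: label (white patch) rectangle at height z
    w=grab_frame('wrist')
    for b in blobs(mask(w,'green'),600):
        r=rect(plane(w,b,z,True))
        if abs(b.mean(0)[0]-320)<60: print('tin',b.min(0),b.max(0),np.round(r[0],1),np.round(r[1],1),round(r[2],1))
E
python3 -c "
from h import *
tinw(44)
look(('scene',),('green',))
go(458,-206,172.6,90)"
```

```text
tin [280 189] [358 304] [635.3   8.8] [83.  52.7] -7.1
scene green 32 [278. 269.] [665.3  -1.9] [50. 10.] 84.6
scene green 32 [209. 184.] [ 600.8 -329.8] [80. 51.] 9.5
scene green 32 [194. 160.] [ 578.9 -432.2] [55. 31.] -56.5
scene green 32 [243. 153.] [ 463.6 -359.2] [79. 50.] 1.7
scene green 32 [199. 148.] [ 532.2 -463.9] [81. 49.] -7.6
wz 0.005 t [ 14.94 -23.67   2.88] | at [636.7   9.5 118.8] [-180.    -0.2  172.9] time 18.4 w 75.7 F [ 0.  -0.3  0.2]
```

>>> move_arm:
  plan:
    - {"tx": 1.24,"ty": -1.97,"tz": 0,"wx": 0,"wy": 0,"wz": 0.005}
    - {"tx": 2.1,"ty": -3.3,"tz": 0,"wx": 0,"wy": 0,"wz": 0}
    - {"tx": 2.1,"ty": -3.3,"tz": 0,"wx": 0,"wy": 0,"wz": 0}
    - {"tx": 2.1,"ty": -3.3,"tz": 0,"wx": 0,"wy": 0,"wz": 0}
    - {"tx": 2.1,"ty": -3.3,"tz": 0,"wx": 0,"wy": 0,"wz": 0}
    - {"tx": 2.1,"ty": -3.3,"tz": 0.5,"wx": 0,"wy": 0,"wz": 0}
    - {"tx": 2.0,"ty": -3.2,"tz": 1,"wx": 0,"wy": 0,"wz": 0}
    - {"tx": 1.2,"ty": -2,"tz": 1.5,"wx": 0,"wy": 0,"wz": 0}
    - {"tx": 0,"ty": 0,"tz": 1,"wx": 0,"wy": 0,"wz": 0}
    - {"tx": 0,"ty": 0,"tz": 0,"wx": 0,"wy": 0,"wz": 0}
    - {"tx": 0,"ty": 0,"tz": 0,"wx": 0,"wy": 0,"wz": 0}
    - {"tx": 0,"ty": 0,"tz": 0,"wx": 0,"wy": 0,"wz": 0}

```text
time_s: 19.35
ee_pos: [460.3, -205.6, 80.4]
ee_rot: [180.0, 0.0, 172.7]
force: [0.9, -0.3, 1.0]
gripper_width: 76.3
gripper_force: 0.0
```

```bash
python3 -c "
from h import *
tinw(32)
go(458,-206,172.6,8)
look(('top',),('red','yellow','green','blue','orange'))
f=grab_frame('top'); cv2.imwrite('pics/t7.png',cv2.resize(f['color'][150:300,190:450,::-1],None,fx=3,fy=3))
"
```

```text
tin [274 190] [361 303] [ 451.2 -205.7] [72.7 52.5] -7.4
wz 0.002 t [ 0.24 -0.08  7.26] | at [ 460.5 -205.5   80.6] [1.800e+02 1.000e-01 1.727e+02] time 19.4 w 76.0 F [-0.6 -0.   0.5]
top yellow 0 [240. 221.] [561.7 250.9] [180. 141.] 12.2
top green 32 [439. 249.] [ 462.8 -359.9] [81. 51.] 1.4
top green 32 [470. 226.] [ 530.5 -464.3] [82. 51.] -7.1
top green 32 [425. 202.] [ 604.3 -329.4] [70. 51.] 9.6
top green 32 [315. 195.] [639.8   9.6] [82. 53.] -7.1
top blue 12 [319. 197.] [634.4   8.7] [121.  87.] -7.0
top blue 0 [319. 197.] [637.7   8.9] [122.  88.] -7.0
top orange 12 [334. 260.] [445.4 -46.7] [94. 60.] -17.6
```

View pics/t7.png

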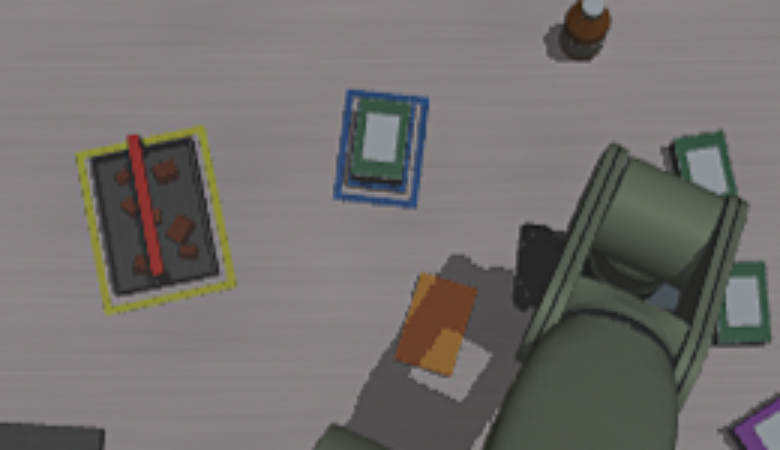

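The top view shows the pan centred in yellow, and tin 1 square on the plate inside the blue outline. I'll take tin 2.

>>> move_arm:
  plan:
    - {"tx": 0.24,"ty": -0.08,"tz": 2.5,"wx": 0,"wy": 0,"wz": 0}
    - {"tx": 0,"ty": 0,"tz": 2.5,"wx": 0,"wy": 0,"wz": 0}
    - {"tx": 0,"ty": 0,"tz": 1.2,"wx": 0,"wy": 0,"wz": 0}
    - {"tx": 0,"ty": 0,"tz": 0.7,"wx": 0,"wy": 0,"wz": 0}
    - {"tx": 0,"ty": 0,"tz": 0.35,"wx": 0,"wy": 0,"wz": 0}
    - {"tx": 0,"ty": 0,"tz": 0,"wx": 0,"wy": 0,"wz": 0}
    - {"tx": 0,"ty": 0,"tz": 0,"wx": 0,"wy": 0,"wz": 0}

```text
time_s: 20.08
ee_pos: [457.6, -206.8, 8.5]
ee_rot: [-180.0, 0.1, 172.6]
force: [0.1, 0.1, 0.1]
gripper_width: 76.0
gripper_force: 0.0
```

>>> move_arm:
  plan:
    - {"tx": 0,"ty": 0,"tz": 0,"wx": 0,"wy": 0,"wz": 0}
    - {"tx": 0,"ty": 0,"tz": 0,"wx": 0,"wy": 0,"wz": 0}
    - {"tx": 0,"ty": 0,"tz": 0,"wx": 0,"wy": 0,"wz": 0}
    - {"tx": 0,"ty": 0,"tz": 0,"wx": 0,"wy": 0,"wz": 0}
    - {"tx": 0,"ty": 0,"tz": 0,"wx": 0,"wy": 0,"wz": 0}
    - {"tx": 0,"ty": 0,"tz": 0,"wx": 0,"wy": 0,"wz": 0}
  gripper: 0
  force: 40

```text
time_s: 20.58
ee_pos: [457.0, -206.7, 8.3]
ee_rot: [-180.0, 0.0, 172.6]
force: [-1.3, 0.6, 3.7]
gripper_width: 53.7
gripper_force: 40.0
```

```bash
python3 -c "
from h import *
print(env.state()['gripper_force'])
go(637.7,9,172.95,90)"
```

```text
40.001025795936584
wz -0.006 t [-15.28  23.63  -8.17] | at [ 457.  -206.7    8.3] [-180.     0.   172.6] time 20.6 w 53.7 F [-1.3  0.6  3.7]
```

>>> move_arm:
  plan:
    - {"tx": 0,"ty": 0,"tz": -1.5,"wx": 0,"wy": 0,"wz": -0.006}
    - {"tx": 0,"ty": 0,"tz": -3.4,"wx": 0,"wy": 0,"wz": 0}
    - {"tx": -1.2,"ty": 1.9,"tz": -2.5,"wx": 0,"wy": 0,"wz": 0}
    - {"tx": -2.1,"ty": 3.2,"tz": -0.8,"wx": 0,"wy": 0,"wz": 0}
    - {"tx": -2.1,"ty": 3.3,"tz": 0,"wx": 0,"wy": 0,"wz": 0}
    - {"tx": -2.1,"ty": 3.3,"tz": 0,"wx": 0,"wy": 0,"wz": 0}
    - {"tx": -2.1,"ty": 3.3,"tz": 0,"wx": 0,"wy": 0,"wz": 0}
    - {"tx": -2.1,"ty": 3.3,"tz": 0,"wx": 0,"wy": 0,"wz": 0}
    - {"tx": -2.1,"ty": 3.2,"tz": 0,"wx": 0,"wy": 0,"wz": 0}
    - {"tx": -1.5,"ty": 2.1,"tz": 0,"wx": 0,"wy": 0,"wz": 0}
    - {"tx": 0,"ty": 0,"tz": 1,"wx": 0,"wy": 0,"wz": 0}
    - {"tx": 0,"ty": 0,"tz": 0,"wx": 0,"wy": 0,"wz": 0}

```text
time_s: 21.58
ee_pos: [636.3, 10.0, 76.9]
ee_rot: [-179.9, -0.3, 173.1]
force: [-1.3, -0.6, -4.0]
gripper_width: 53.8
gripper_force: 40.0
```

>>> move_arm:
  plan:
    - {"tx": 0,"ty": 0,"tz": 0,"wx": 0,"wy": 0,"wz": 0}
    - {"tx": 0,"ty": 0,"tz": 0,"wx": 0,"wy": 0,"wz": 0}
    - {"tx": 0,"ty": 0,"tz": 0,"wx": 0,"wy": 0,"wz": 0}

```text
time_s: 21.83
ee_pos: [636.8, 7.8, 80.0]
ee_rot: [-180.0, -0.0, 172.9]
force: [0.1, -0.5, -3.1]
gripper_width: 53.9
gripper_force: 40.0
```

```bash
python3 -c "
from h import *
print(env.state()['gripper_force'])
go(637.2,9,172.95,52.5); tinw(env.state()['ee_pos'][2]+24)"
```

```text
39.99930202960968
wz -0.001 t [-0.02  0.13  2.75] | at [636.8   7.8  80. ] [-180.    -0.   172.9] time 21.8 w 53.9 F [ 0.1 -0.5 -3.1]
tin [262 337] [377 366] [657.2   5.1] [52.5 15.6] 82.9
tin [256 216] [384 303] [613.6  10.6] [52.7 38.3] 82.9
tin [262 195] [377 209] [588.9  13.6] [46.6  5.6] 82.9
```

>>> move_arm:
  plan:
    - {"tx": 0,"ty": 0.12,"tz": 1.2,"wx": 0,"wy": 0,"wz": 0}
    - {"tx": 0,"ty": 0,"tz": 0.9,"wx": 0,"wy": 0,"wz": 0}
    - {"tx": 0,"ty": 0,"tz": 0.45,"wx": 0,"wy": 0,"wz": 0}
    - {"tx": 0,"ty": 0,"tz": 0.15,"wx": 0,"wy": 0,"wz": 0}
    - {"tx": 0,"ty": 0,"tz": 0.05,"wx": 0,"wy": 0,"wz": 0}
    - {"tx": 0,"ty": 0,"tz": 0,"wx": 0,"wy": 0,"wz": 0}
    - {"tx": 0,"ty": 0,"tz": 0,"wx": 0,"wy": 0,"wz": 0}

```text
time_s: 22.47
ee_pos: [637.1, 9.9, 52.3]
ee_rot: [-180.0, -0.1, 173.0]
force: [-2.2, -0.5, 1.5]
gripper_width: 53.8
gripper_force: 40.0
```

```bash
python3 -c "
from h import *
go(636.9,9,172.95,52.5)"
```

```text
wz 0.0 t [ 0.01 -0.09 -0.02] | at [637.1   9.9  52.3] [-1.80e+02 -1.00e-01  1.73e+02] time 22.5 w 53.8 F [-2.2 -0.5  1.5]
```

>>> move_arm:
  plan:
    - {"tx": 0,"ty": -0.05,"tz": 0.02,"wx": 0,"wy": 0,"wz": 0}
    - {"tx": 0,"ty": 0,"tz": 0,"wx": 0,"wy": 0,"wz": 0}

```text
time_s: 22.63
ee_pos: [637.3, 9.8, 52.3]
ee_rot: [180.0, -0.0, 172.9]
force: [-2.8, 2.0, 2.2]
gripper_width: 54.1
gripper_force: 40.0
```

>>> move_arm:
  plan:
    - {"tx": 0,"ty": 0,"tz": 0,"wx": 0,"wy": 0,"wz": 0}
    - {"tx": 0,"ty": 0,"tz": 0,"wx": 0,"wy": 0,"wz": 0}
    - {"tx": 0,"ty": 0,"tz": 0,"wx": 0,"wy": 0,"wz": 0}
    - {"tx": 0,"ty": 0,"tz": 0,"wx": 0,"wy": 0,"wz": 0}
    - {"tx": 0,"ty": 0,"tz": -1,"wx": 0,"wy": 0,"wz": 0}
    - {"tx": 0,"ty": 0,"tz": -3,"wx": 0,"wy": 0,"wz": 0}
    - {"tx": 0,"ty": 0,"tz": -4,"wx": 0,"wy": 0,"wz": 0}
    - {"tx": 0,"ty": 0,"tz": -2,"wx": 0,"wy": 0,"wz": 0}
    - {"tx": 0,"ty": 0,"tz": 0,"wx": 0,"wy": 0,"wz": 0}
    - {"tx": 0,"ty": 0,"tz": 0,"wx": 0,"wy": 0,"wz": 0}
    - {"tx": 0,"ty": 0,"tz": 0,"wx": 0,"wy": 0,"wz": 0}
  gripper: 7.6

```text
time_s: 23.55
ee_pos: [637.0, 9.5, 151.7]
ee_rot: [-180.0, -0.1, 173.0]
force: [-0.4, -0.3, 0.0]
gripper_width: 75.9
gripper_force: 0.0
```

```bash
python3 -c "
from h import *
tinw(76)
go(463.3,-359.8,181.5,90)"
```

```text
tin [282 191] [359 304] [636.1   9.9] [81.7 52.3] -7.0
wz -0.149 t [ 18.3  -36.46   6.09] | at [636.7   9.5 150.9] [-1.80e+02 -1.00e-01  1.73e+02] time 23.6 w 75.9 F [-0.4  0.1 -0.8]
```

>>> move_arm:
  plan:
    - {"tx": 0,"ty": 0,"tz": 0,"wx": 0,"wy": 0,"wz": -0.075}
    - {"tx": 0,"ty": 0,"tz": 0,"wx": 0,"wy": 0,"wz": -0.074}
    - {"tx": 1.25,"ty": -2.5,"tz": 0,"wx": 0,"wy": 0,"wz": 0}
    - {"tx": 1.7,"ty": -3.4,"tz": 0,"wx": 0,"wy": 0,"wz": 0}
    - {"tx": 1.7,"ty": -3.4,"tz": 0,"wx": 0,"wy": 0,"wz": 0}
    - {"tx": 1.7,"ty": -3.4,"tz": 0.4,"wx": 0,"wy": 0,"wz": 0}
    - {"tx": 1.7,"ty": -3.4,"tz": 0.5,"wx": 0,"wy": 0,"wz": 0}
    - {"tx": 1.7,"ty": -3.4,"tz": 0.5,"wx": 0,"wy": 0,"wz": 0}
    - {"tx": 1.7,"ty": -3.4,"tz": 0.5,"wx": 0,"wy": 0,"wz": 0}
    - {"tx": 1.7,"ty": -3.4,"tz": 0.5,"wx": 0,"wy": 0,"wz": 0}
    - {"tx": 1.7,"ty": -3.4,"tz": 0.5,"wx": 0,"wy": 0,"wz": 0}
    - {"tx": 1.7,"ty": -3.4,"tz": 0.8,"wx": 0,"wy": 0,"wz": 0}

```text
time_s: 24.6
ee_pos: [479.3, -326.9, 113.8]
ee_rot: [179.9, -0.1, -178.5]
force: [1.3, 0.2, 0.2]
gripper_width: 75.9
gripper_force: 0.0
```

>>> move_arm:
  plan:
    - {"tx": 1.7,"ty": -3.36,"tz": 1,"wx": 0,"wy": 0,"wz": 0}
    - {"tx": 0,"ty": 0,"tz": 1.2,"wx": 0,"wy": 0,"wz": 0}
    - {"tx": 0,"ty": 0,"tz": 0.8,"wx": 0,"wy": 0,"wz": 0}
    - {"tx": 0,"ty": 0,"tz": 0,"wx": 0,"wy": 0,"wz": 0}
    - {"tx": 0,"ty": 0,"tz": 0,"wx": 0,"wy": 0,"wz": 0}
    - {"tx": 0,"ty": 0,"tz": 0,"wx": 0,"wy": 0,"wz": 0}

```text
time_s: 25.1
ee_pos: [465.4, -358.8, 85.2]
ee_rot: [180.0, 0.0, -178.4]
force: [0.6, -0.3, -0.0]
gripper_width: 75.8
gripper_force: 0.0
```

```bash
python3 -c "
from h import *
tinw(32)
go(463.2,-359.8,181.5,8.3)"
```

```text
tin [275 189] [360 303] [ 457.4 -360.5] [74.9 52.6] 1.6
wz 0.002 t [ 0.24 -0.08  7.73] | at [ 465.6 -358.9   85.6] [-180.     0.  -178.4] time 25.1 w 76.2 F [ 0.2  0.9 -0.2]
```

>>> move_arm:
  plan:
    - {"tx": 0.24,"ty": -0.1,"tz": 2.8,"wx": 0,"wy": 0,"wz": 0}
    - {"tx": 0,"ty": 0,"tz": 2.5,"wx": 0,"wy": 0,"wz": 0}
    - {"tx": 0,"ty": 0,"tz": 1.4,"wx": 0,"wy": 0,"wz": 0}
    - {"tx": 0,"ty": 0,"tz": 0.7,"wx": 0,"wy": 0,"wz": 0}
    - {"tx": 0,"ty": 0,"tz": 0.35,"wx": 0,"wy": 0,"wz": 0}
    - {"tx": 0,"ty": 0,"tz": 0,"wx": 0,"wy": 0,"wz": 0}
    - {"tx": 0,"ty": 0,"tz": 0,"wx": 0,"wy": 0,"wz": 0}

```text
time_s: 25.73
ee_pos: [463.2, -361.1, 8.7]
ee_rot: [-179.9, 0.1, -178.5]
force: [0.2, -0.5, 0.3]
gripper_width: 75.8
gripper_force: 0.0
```

>>> move_arm:
  plan:
    - {"tx": 0,"ty": 0,"tz": 0,"wx": 0,"wy": 0,"wz": 0}
    - {"tx": 0,"ty": 0,"tz": 0,"wx": 0,"wy": 0,"wz": 0}
    - {"tx": 0,"ty": 0,"tz": 0,"wx": 0,"wy": 0,"wz": 0}
    - {"tx": 0,"ty": 0,"tz": 0,"wx": 0,"wy": 0,"wz": 0}
    - {"tx": 0,"ty": 0,"tz": 0,"wx": 0,"wy": 0,"wz": 0}
    - {"tx": 0,"ty": 0,"tz": 0,"wx": 0,"wy": 0,"wz": 0}
  gripper: 0
  force: 40

```text
time_s: 26.23
ee_pos: [462.6, -360.9, 8.2]
ee_rot: [-180.0, 0.0, -178.5]
force: [-0.4, 0.5, 4.3]
gripper_width: 53.8
gripper_force: 40.0
```

```bash
python3 -c "
from h import *
print(env.state()['gripper_force'])
go(637,9,172.95,115)"
```

```text
40.00108301639557
wz 0.149 t [-12.77  38.85 -10.68] | at [ 462.6 -360.9    8.2] [-180.     0.  -178.5] time 26.2 w 53.8 F [-0.4  0.5  4.3]
```

>>> move_arm:
  plan:
    - {"tx": 0,"ty": 0,"tz": -1.5,"wx": 0,"wy": 0,"wz": 0}
    - {"tx": 0,"ty": 0,"tz": -3.8,"wx": 0,"wy": 0,"wz": 0}
    - {"tx": 0,"ty": 0,"tz": -3.5,"wx": 0,"wy": 0,"wz": 0.075}
    - {"tx": 0,"ty": 0,"tz": -1.6,"wx": 0,"wy": 0,"wz": 0.074}
    - {"tx": -0.67,"ty": 2.05,"tz": 0,"wx": 0,"wy": 0,"wz": 0}
    - {"tx": -1.1,"ty": 3.3,"tz": 0,"wx": 0,"wy": 0,"wz": 0}
    - {"tx": -1.2,"ty": 3.7,"tz": 0,"wx": 0,"wy": 0,"wz": 0}
    - {"tx": -1.2,"ty": 3.7,"tz": 0,"wx": 0,"wy": 0,"wz": 0}
    - {"tx": -1.2,"ty": 3.7,"tz": 0,"wx": 0,"wy": 0,"wz": 0}
    - {"tx": -1.2,"ty": 3.7,"tz": 0,"wx": 0,"wy": 0,"wz": 0}
    - {"tx": -1.2,"ty": 3.7,"tz": 0,"wx": 0,"wy": 0,"wz": 0}
    - {"tx": -1.2,"ty": 3.7,"tz": 0,"wx": 0,"wy": 0,"wz": 0}

```text
time_s: 27.23
ee_pos: [585.1, -96.6, 111.0]
ee_rot: [-180.0, -0.1, 173.0]
force: [1.0, -1.1, -1.8]
gripper_width: 53.8
gripper_force: 40.0
```

>>> move_arm:
  plan:
    - {"tx": -1.2,"ty": 3.6,"tz": 0,"wx": 0,"wy": 0,"wz": 0}
    - {"tx": -1.2,"ty": 3.6,"tz": 0,"wx": 0,"wy": 0,"wz": 0}
    - {"tx": -0.9,"ty": 2.7,"tz": 0,"wx": 0,"wy": 0,"wz": 0}
    - {"tx": -0.5,"ty": 1.4,"tz": 0,"wx": 0,"wy": 0,"wz": 0}
    - {"tx": 0,"ty": 0,"tz": 0,"wx": 0,"wy": 0,"wz": 0}
    - {"tx": 0,"ty": 0,"tz": 0,"wx": 0,"wy": 0,"wz": 0}
    - {"tx": 0,"ty": 0,"tz": 0,"wx": 0,"wy": 0,"wz": 0}
    - {"tx": 0,"ty": 0,"tz": 0,"wx": 0,"wy": 0,"wz": 0}

```text
time_s: 27.9
ee_pos: [635.9, 7.6, 111.4]
ee_rot: [-180.0, -0.1, 172.9]
force: [-0.2, 0.8, -1.4]
gripper_width: 53.9
gripper_force: 40.0
```

```bash
python3 -c "
from h import *
print(env.state()['gripper_force'])
go(637,9,172.95,84.2); tinw(env.state()['ee_pos'][2]+24)"
```

```text
39.9993771314621
wz -0.001 t [-0.09  0.15  2.72] | at [635.9   7.6 111.4] [-1.800e+02 -1.000e-01  1.729e+02] time 27.9 w 53.9 F [-0.2  0.8 -1.4]
tin [262 337] [377 366] [656.3   5. ] [52.6 15.6] 82.9
tin [256 215] [384 303] [612.5  10.4] [52.8 38.8] 82.9
tin [263 200] [377 208] [588.8  13.5] [46.2  3.2] 82.9
```

>>> move_arm:
  plan:
    - {"tx": -0.08,"ty": 0.1,"tz": 1.2,"wx": 0,"wy": 0,"wz": 0}
    - {"tx": 0,"ty": 0,"tz": 0.9,"wx": 0,"wy": 0,"wz": 0}
    - {"tx": 0,"ty": 0,"tz": 0.42,"wx": 0,"wy": 0,"wz": 0}
    - {"tx": 0,"ty": 0,"tz": 0.15,"wx": 0,"wy": 0,"wz": 0}
    - {"tx": 0,"ty": 0,"tz": 0.05,"wx": 0,"wy": 0,"wz": 0}
    - {"tx": 0,"ty": 0,"tz": 0,"wx": 0,"wy": 0,"wz": 0}
    - {"tx": 0,"ty": 0,"tz": 0,"wx": 0,"wy": 0,"wz": 0}
    - {"tx": 0,"ty": 0,"tz": 0,"wx": 0,"wy": 0,"wz": 0}

```text
time_s: 28.62
ee_pos: [637.6, 10.1, 84.2]
ee_rot: [180.0, 0.0, 173.0]
force: [-0.4, -0.1, -1.9]
gripper_width: 53.6
gripper_force: 40.0
```

```bash
python3 -c "
from h import *
go(637,9,172.95,84.2)"
```

```text
wz 0.0 t [ 0.05 -0.11  0.  ] | at [637.6  10.1  84.2] [180.   0. 173.] time 28.6 w 53.6 F [-0.4 -0.1 -1.9]
```

>>> move_arm:
  plan:
    - {"tx": 0.04,"ty": -0.09,"tz": 0,"wx": 0,"wy": 0,"wz": 0}
    - {"tx": 0,"ty": 0,"tz": 0,"wx": 0,"wy": 0,"wz": 0}
    - {"tx": 0,"ty": 0,"tz": 0.07,"wx": 0,"wy": 0,"wz": 0}
    - {"tx": 0,"ty": 0,"tz": 0,"wx": 0,"wy": 0,"wz": 0}
    - {"tx": 0,"ty": 0,"tz": 0,"wx": 0,"wy": 0,"wz": 0}

```text
time_s: 29.03
ee_pos: [637.2, 9.2, 84.1]
ee_rot: [180.0, 0.0, 173.0]
force: [-1.2, 0.1, 1.9]
gripper_width: 53.7
gripper_force: 40.0
```

>>> move_arm:
  plan:
    - {"tx": 0,"ty": 0,"tz": 0,"wx": 0,"wy": 0,"wz": 0}
    - {"tx": 0,"ty": 0,"tz": 0,"wx": 0,"wy": 0,"wz": 0}
    - {"tx": 0,"ty": 0,"tz": 0,"wx": 0,"wy": 0,"wz": 0}
    - {"tx": 0,"ty": 0,"tz": 0,"wx": 0,"wy": 0,"wz": 0}
    - {"tx": 0,"ty": 0,"tz": -1,"wx": 0,"wy": 0,"wz": 0}
    - {"tx": 0,"ty": 0,"tz": -3,"wx": 0,"wy": 0,"wz": 0}
    - {"tx": 0,"ty": 0,"tz": -4,"wx": 0,"wy": 0,"wz": 0}
    - {"tx": 0,"ty": 0,"tz": -2,"wx": 0,"wy": 0,"wz": 0}
    - {"tx": 0,"ty": 0,"tz": 0,"wx": 0,"wy": 0,"wz": 0}
    - {"tx": 0,"ty": 0,"tz": 0,"wx": 0,"wy": 0,"wz": 0}
    - {"tx": 0,"ty": 0,"tz": 0,"wx": 0,"wy": 0,"wz": 0}
  gripper: 7.6

```text
time_s: 29.95
ee_pos: [636.4, 9.2, 183.2]
ee_rot: [-180.0, -0.1, 173.0]
force: [0.3, 0.3, 0.6]
gripper_width: 76.2
gripper_force: 0.0
```

```bash
python3 -c "
from h import *
tinw(108)
go(600,-330.3,189.3,90)"
```

```text
tin [281 190] [359 304] [635.    9.1] [82.  52.8] -7.1
wz -0.285 t [  9.05 -32.92   9.25] | at [636.1   9.2 182.5] [-180.    -0.2  173. ] time 30.0 w 76.1 F [-1.1  0.6 -0.7]
```

>>> move_arm:
  plan:
    - {"tx": 0,"ty": 0,"tz": 0,"wx": 0,"wy": 0,"wz": -0.095}
    - {"tx": 0,"ty": 0,"tz": 0,"wx": 0,"wy": 0,"wz": -0.095}
    - {"tx": 0,"ty": 0,"tz": 0,"wx": 0,"wy": 0,"wz": -0.095}
    - {"tx": 0.7,"ty": -2.5,"tz": 0,"wx": 0,"wy": 0,"wz": 0}
    - {"tx": 1.05,"ty": -3.8,"tz": 0,"wx": 0,"wy": 0,"wz": 0}
    - {"tx": 1.05,"ty": -3.8,"tz": 0.5,"wx": 0,"wy": 0,"wz": 0}
    - {"tx": 1.05,"ty": -3.8,"tz": 0.9,"wx": 0,"wy": 0,"wz": 0}
    - {"tx": 1.05,"ty": -3.8,"tz": 0.9,"wx": 0,"wy": 0,"wz": 0}
    - {"tx": 1.05,"ty": -3.8,"tz": 0.9,"wx": 0,"wy": 0,"wz": 0}
    - {"tx": 1.05,"ty": -3.8,"tz": 0.9,"wx": 0,"wy": 0,"wz": 0}
    - {"tx": 1.05,"ty": -3.8,"tz": 0.9,"wx": 0,"wy": 0,"wz": 0}
    - {"tx": 1.0,"ty": -3.82,"tz": 1,"wx": 0,"wy": 0,"wz": 0}

```text
time_s: 31.0
ee_pos: [599.6, -331.7, 121.6]
ee_rot: [179.9, -0.1, -170.7]
force: [0.0, 0.9, -0.2]
gripper_width: 76.0
gripper_force: 0.0
```

>>> move_arm:
  plan:
    - {"tx": 0,"ty": 0,"tz": 1.8,"wx": 0,"wy": 0,"wz": 0}
    - {"tx": 0,"ty": 0,"tz": 1.4,"wx": 0,"wy": 0,"wz": 0}
    - {"tx": 0,"ty": 0,"tz": 0,"wx": 0,"wy": 0,"wz": 0}
    - {"tx": 0,"ty": 0,"tz": 0,"wx": 0,"wy": 0,"wz": 0}
    - {"tx": 0,"ty": 0,"tz": 0,"wx": 0,"wy": 0,"wz": 0}

```text
time_s: 31.42
ee_pos: [601.2, -330.0, 91.7]
ee_rot: [180.0, -0.0, -170.7]
force: [0.1, -0.2, 0.4]
gripper_width: 76.1
gripper_force: 0.0
```

```bash
python3 -c "
from h import *
tinw(32)
look(('top',),('orange','yellow','red'))
go(600,-330.3,189.3,8.3)"
```

```text
tin [277 190] [360 303] [ 595.3 -331.3] [76.5 52.6] 9.5
top orange 12 [330. 253.] [453.8 -25.2] [96. 28.] -29.5
top yellow 0 [241. 219.] [561.5 250.9] [179. 141.] 12.2
wz 0.001 t [ 0.17 -0.    8.44] | at [ 601.7 -330.    92.7] [-1.799e+02  1.000e-01 -1.707e+02] time 31.5 w 76.1 F [ 0.4 -0.3  0.6]
```

>>> move_arm:
  plan:
    - {"tx": 0.15,"ty": 0,"tz": 3.2,"wx": 0,"wy": 0,"wz": 0}
    - {"tx": 0,"ty": 0,"tz": 2.7,"wx": 0,"wy": 0,"wz": 0}
    - {"tx": 0,"ty": 0,"tz": 1.5,"wx": 0,"wy": 0,"wz": 0}
    - {"tx": 0,"ty": 0,"tz": 0.7,"wx": 0,"wy": 0,"wz": 0}
    - {"tx": 0,"ty": 0,"tz": 0.35,"wx": 0,"wy": 0,"wz": 0}
    - {"tx": 0,"ty": 0,"tz": 0,"wx": 0,"wy": 0,"wz": 0}
    - {"tx": 0,"ty": 0,"tz": 0,"wx": 0,"wy": 0,"wz": 0}

```text
time_s: 32.1
ee_pos: [600.5, -330.9, 8.7]
ee_rot: [-179.9, 0.1, -170.7]
force: [0.3, -0.4, 1.3]
gripper_width: 76.5
gripper_force: 0.0
```

>>> move_arm:
  plan:
    - {"tx": 0,"ty": 0,"tz": 0,"wx": 0,"wy": 0,"wz": 0}
    - {"tx": 0,"ty": 0,"tz": 0,"wx": 0,"wy": 0,"wz": 0}
    - {"tx": 0,"ty": 0,"tz": 0,"wx": 0,"wy": 0,"wz": 0}
    - {"tx": 0,"ty": 0,"tz": 0,"wx": 0,"wy": 0,"wz": 0}
    - {"tx": 0,"ty": 0,"tz": 0,"wx": 0,"wy": 0,"wz": 0}
    - {"tx": 0,"ty": 0,"tz": 0,"wx": 0,"wy": 0,"wz": 0}
  gripper: 0
  force: 40

```text
time_s: 32.6
ee_pos: [599.8, -330.7, 8.0]
ee_rot: [-180.0, 0.1, -170.7]
force: [-0.3, 0.4, 3.6]
gripper_width: 53.8
gripper_force: 40.0
```

```bash
python3 -c "
from h import *
print(env.state()['gripper_force'])
go(637,9,172.95,145); look(('scene',),('orange',))"
```

```text
39.99210476875305
wz 0.285 t [  0.47  34.17 -13.7 ] | at [ 599.8 -330.7    8. ] [-1.800e+02  1.000e-01 -1.707e+02] time 32.6 w 53.8 F [-0.3  0.4  3.6]
scene orange 12 [530. 361.] [467.4 511.1] [51. 41.] 18.7
scene orange 12 [327. 213.] [446.6 -45.8] [96. 63.] -17.6
```

>>> move_arm:
  plan:
    - {"tx": 0,"ty": 0,"tz": -1.5,"wx": 0,"wy": 0,"wz": 0}
    - {"tx": 0,"ty": 0,"tz": -4,"wx": 0,"wy": 0,"wz": 0}
    - {"tx": 0,"ty": 0,"tz": -4,"wx": 0,"wy": 0,"wz": 0.095}
    - {"tx": 0,"ty": 0,"tz": -3,"wx": 0,"wy": 0,"wz": 0.095}
    - {"tx": 0,"ty": 0,"tz": -1,"wx": 0,"wy": 0,"wz": 0.095}
    - {"tx": 0,"ty": 2.3,"tz": 0,"wx": 0,"wy": 0,"wz": 0}
    - {"tx": 0.05,"ty": 3.7,"tz": 0,"wx": 0,"wy": 0,"wz": 0}
    - {"tx": 0.05,"ty": 4,"tz": 0,"wx": 0,"wy": 0,"wz": 0}
    - {"tx": 0.05,"ty": 4,"tz": 0,"wx": 0,"wy": 0,"wz": 0}
    - {"tx": 0.05,"ty": 4,"tz": 0,"wx": 0,"wy": 0,"wz": 0}
    - {"tx": 0.05,"ty": 4,"tz": 0,"wx": 0,"wy": 0,"wz": 0}
    - {"tx": 0.05,"ty": 4,"tz": 0,"wx": 0,"wy": 0,"wz": 0}

```text
time_s: 33.65
ee_pos: [627.6, -70.3, 141.3]
ee_rot: [180.0, -0.1, 172.9]
force: [1.0, -0.4, -2.1]
gripper_width: 53.6
gripper_force: 40.0
```

>>> move_arm:
  plan:
    - {"tx": 0.05,"ty": 3.7,"tz": 0,"wx": 0,"wy": 0,"wz": 0}
    - {"tx": 0.05,"ty": 2.8,"tz": 0,"wx": 0,"wy": 0,"wz": 0}
    - {"tx": 0,"ty": 1.6,"tz": 0,"wx": 0,"wy": 0,"wz": 0}
    - {"tx": 0,"ty": 0,"tz": 0,"wx": 0,"wy": 0,"wz": 0}
    - {"tx": 0,"ty": 0,"tz": 0,"wx": 0,"wy": 0,"wz": 0}
    - {"tx": 0,"ty": 0,"tz": 0,"wx": 0,"wy": 0,"wz": 0}
    - {"tx": 0,"ty": 0,"tz": 0,"wx": 0,"wy": 0,"wz": 0}
    - {"tx": 0,"ty": 0,"tz": 0,"wx": 0,"wy": 0,"wz": 0}

```text
time_s: 34.32
ee_pos: [637.1, 7.0, 142.1]
ee_rot: [-180.0, -0.0, 172.9]
force: [0.2, -0.3, -2.3]
gripper_width: 54.1
gripper_force: 40.0
```

```bash
python3 -c "
from h import *
print(env.state()['gripper_force'])
go(637,9,172.95,116.2); tinw(env.state()['ee_pos'][2]+24)"
```

```text
39.99058663845062
wz -0.001 t [0.03 0.2  2.59] | at [637.1   7.  142.1] [-180.    -0.   172.9] time 34.3 w 54.1 F [ 0.2 -0.3 -2.3]
tin [262 337] [377 366] [657.4   4.5] [52.7 15.5] 82.9
tin [256 215] [384 303] [613.6   9.9] [52.8 38.8] 82.9
tin [263 197] [377 208] [589.4  13.1] [46.2  4.5] 82.9
```

>>> move_arm:
  plan:
    - {"tx": 0,"ty": 0.12,"tz": 1.2,"wx": 0,"wy": 0,"wz": 0}
    - {"tx": 0,"ty": 0,"tz": 0.8,"wx": 0,"wy": 0,"wz": 0}
    - {"tx": 0,"ty": 0,"tz": 0.3,"wx": 0,"wy": 0,"wz": 0}
    - {"tx": 0,"ty": 0,"tz": 0,"wx": 0,"wy": 0,"wz": 0}
    - {"tx": 0,"ty": 0,"tz": 0,"wx": 0,"wy": 0,"wz": 0}
    - {"tx": 0,"ty": 0,"tz": 0,"wx": 0,"wy": 0,"wz": 0}

```text
time_s: 34.87
ee_pos: [637.7, 9.4, 119.6]
ee_rot: [180.0, 0.0, 173.0]
force: [-0.0, 0.4, -2.7]
gripper_width: 53.8
gripper_force: 40.0
```

```bash
python3 -c "
from h import *
go(637,9,172.95,116.2)"
```

```text
wz 0.0 t [ 0.06 -0.05  0.34] | at [637.7   9.4 119.6] [180.   0. 173.] time 34.9 w 53.8 F [-0.   0.4 -2.7]
```

>>> move_arm:
  plan:
    - {"tx": 0.06,"ty": -0.04,"tz": 0.2,"wx": 0,"wy": 0,"wz": 0}
    - {"tx": 0,"ty": 0,"tz": 0.12,"wx": 0,"wy": 0,"wz": 0}
    - {"tx": 0,"ty": 0,"tz": 0.06,"wx": 0,"wy": 0,"wz": 0}
    - {"tx": 0,"ty": 0,"tz": 0.03,"wx": 0,"wy": 0,"wz": 0}
    - {"tx": 0,"ty": 0,"tz": 0,"wx": 0,"wy": 0,"wz": 0}
    - {"tx": 0,"ty": 0,"tz": 0,"wx": 0,"wy": 0,"wz": 0}

```text
time_s: 35.37
ee_pos: [636.9, 9.2, 115.9]
ee_rot: [180.0, 0.0, 173.0]
force: [-1.3, 0.0, 3.2]
gripper_width: 53.6
gripper_force: 40.0
```

>>> move_arm:
  plan:
    - {"tx": 0,"ty": 0,"tz": 0,"wx": 0,"wy": 0,"wz": 0}
    - {"tx": 0,"ty": 0,"tz": 0,"wx": 0,"wy": 0,"wz": 0}
    - {"tx": 0,"ty": 0,"tz": 0,"wx": 0,"wy": 0,"wz": 0}
    - {"tx": 0,"ty": 0,"tz": 0,"wx": 0,"wy": 0,"wz": 0}
    - {"tx": 0,"ty": 0,"tz": -1,"wx": 0,"wy": 0,"wz": 0}
    - {"tx": 0,"ty": 0,"tz": -3,"wx": 0,"wy": 0,"wz": 0}
    - {"tx": 0,"ty": 0,"tz": -4,"wx": 0,"wy": 0,"wz": 0}
    - {"tx": 0,"ty": 0,"tz": -2,"wx": 0,"wy": 0,"wz": 0}
    - {"tx": 0,"ty": 0,"tz": 0,"wx": 0,"wy": 0,"wz": 0}
    - {"tx": 0,"ty": 0,"tz": 0,"wx": 0,"wy": 0,"wz": 0}
    - {"tx": 0,"ty": 0,"tz": 0,"wx": 0,"wy": 0,"wz": 0}
  gripper: 7.6

```text
time_s: 36.28
ee_pos: [636.1, 9.2, 214.5]
ee_rot: [-180.0, -0.1, 173.0]
force: [-1.2, -0.2, 0.2]
gripper_width: 76.0
gripper_force: 0.0
```

```bash
python3 -c "
from h import *
tinw(140)
go(531.1,-464.4,172.8,90)"
```

```text
tin [280 191] [358 304] [634.8   9.1] [81.3 52.8] -7.0
wz 0.003 t [  4.46 -48.3   12.38] | at [635.9   9.2 213.8] [-180.    -0.2  173. ] time 36.3 w 75.8 F [ 0.3 -0.1 -0.2]
```

>>> move_arm:
  plan:
    - {"tx": 0.24,"ty": -2.6,"tz": 0,"wx": 0,"wy": 0,"wz": 0}
    - {"tx": 0.34,"ty": -3.7,"tz": 0,"wx": 0,"wy": 0,"wz": 0}
    - {"tx": 0.34,"ty": -3.7,"tz": 0.5,"wx": 0,"wy": 0,"wz": 0}
    - {"tx": 0.34,"ty": -3.7,"tz": 0.9,"wx": 0,"wy": 0,"wz": 0}
    - {"tx": 0.34,"ty": -3.7,"tz": 0.9,"wx": 0,"wy": 0,"wz": 0}
    - {"tx": 0.34,"ty": -3.7,"tz": 0.9,"wx": 0,"wy": 0,"wz": 0}
    - {"tx": 0.34,"ty": -3.7,"tz": 0.9,"wx": 0,"wy": 0,"wz": 0}
    - {"tx": 0.34,"ty": -3.7,"tz": 0.9,"wx": 0,"wy": 0,"wz": 0}
    - {"tx": 0.34,"ty": -3.7,"tz": 0.9,"wx": 0,"wy": 0,"wz": 0}
    - {"tx": 0.34,"ty": -3.7,"tz": 0.9,"wx": 0,"wy": 0,"wz": 0}
    - {"tx": 0.34,"ty": -3.7,"tz": 0.9,"wx": 0,"wy": 0,"wz": 0}
    - {"tx": 0.34,"ty": -3.7,"tz": 0.9,"wx": 0,"wy": 0,"wz": 0}

```text
time_s: 37.33
ee_pos: [542.7, -416.7, 126.8]
ee_rot: [179.9, -0.2, 173.0]
force: [0.3, 0.0, -0.2]
gripper_width: 76.2
gripper_force: 0.0
```

>>> move_arm:
  plan:
    - {"tx": 0.34,"ty": -3.4,"tz": 0.9,"wx": 0,"wy": 0,"wz": 0}
    - {"tx": 0.14,"ty": -1.6,"tz": 1.6,"wx": 0,"wy": 0,"wz": 0}
    - {"tx": 0,"ty": 0,"tz": 1.2,"wx": 0,"wy": 0,"wz": 0}
    - {"tx": 0,"ty": 0,"tz": 0,"wx": 0,"wy": 0,"wz": 0}
    - {"tx": 0,"ty": 0,"tz": 0,"wx": 0,"wy": 0,"wz": 0}
    - {"tx": 0,"ty": 0,"tz": 0,"wx": 0,"wy": 0,"wz": 0}

```text
time_s: 37.83
ee_pos: [534.1, -463.0, 92.2]
ee_rot: [180.0, -0.0, 173.1]
force: [0.3, 0.3, 0.0]
gripper_width: 76.0
gripper_force: 0.0
```

```bash
python3 -c "
from h import *
tinw(32)
look(('top','scene'),('orange','yellow','red'))
go(531.1,-464.6,172.8,8.3)"
```

```text
tin [275 187] [358 304] [ 527.3 -464.9] [79.1 52.6] -7.5
top orange 12 [334. 259.] [445.3 -46.6] [94. 59.] -17.8
top yellow 0 [242. 222.] [561.8 251. ] [180. 141.] 12.1
scene orange 12 [531. 362.] [468.  512.2] [49. 39.] 25.6
scene orange 12 [326. 214.] [447.1 -46.1] [95. 62.] -18.2
scene yellow 0 [390. 319.] [560.9 250.3] [181. 141.] 12.1
scene red 71 [398. 298.] [563.6 249.8] [146.  11.] 11.8
wz 0.005 t [ 0.32 -0.13  8.5 ] | at [ 534.4 -463.7   93.3] [-1.800e+02  1.000e-01  1.731e+02] time 38.0 w 76.0 F [-0.9 -0.2  0.1]
```

>>> move_arm:
  plan:
    - {"tx": 0.3,"ty": -0.1,"tz": 3.2,"wx": 0,"wy": 0,"wz": 0.006}
    - {"tx": 0,"ty": 0,"tz": 2.7,"wx": 0,"wy": 0,"wz": 0}
    - {"tx": 0,"ty": 0,"tz": 1.5,"wx": 0,"wy": 0,"wz": 0}
    - {"tx": 0,"ty": 0,"tz": 0.7,"wx": 0,"wy": 0,"wz": 0}
    - {"tx": 0,"ty": 0,"tz": 0.4,"wx": 0,"wy": 0,"wz": 0}
    - {"tx": 0,"ty": 0,"tz": 0,"wx": 0,"wy": 0,"wz": 0}
    - {"tx": 0,"ty": 0,"tz": 0,"wx": 0,"wy": 0,"wz": 0}

```text
time_s: 38.57
ee_pos: [531.1, -465.8, 8.5]
ee_rot: [-179.9, 0.1, 172.6]
force: [-0.0, 0.2, 0.1]
gripper_width: 75.8
gripper_force: 0.0
```

>>> move_arm:
  plan:
    - {"tx": 0,"ty": 0,"tz": 0,"wx": 0,"wy": 0,"wz": 0}
    - {"tx": 0,"ty": 0,"tz": 0,"wx": 0,"wy": 0,"wz": 0}
    - {"tx": 0,"ty": 0,"tz": 0,"wx": 0,"wy": 0,"wz": 0}
    - {"tx": 0,"ty": 0,"tz": 0,"wx": 0,"wy": 0,"wz": 0}
    - {"tx": 0,"ty": 0,"tz": 0,"wx": 0,"wy": 0,"wz": 0}
    - {"tx": 0,"ty": 0,"tz": 0,"wx": 0,"wy": 0,"wz": 0}
  gripper: 0
  force: 40

```text
time_s: 39.07
ee_pos: [530.5, -465.4, 7.8]
ee_rot: [-180.0, 0.1, 172.6]
force: [-1.5, 1.4, 2.8]
gripper_width: 53.6
gripper_force: 40.0
```

```bash
python3 -c "
from h import *
print(env.state()['gripper_force'])
go(637,9,172.95,175)"
```

```text
39.999040961265564
wz -0.006 t [ -4.75  48.39 -16.72] | at [ 530.5 -465.4    7.8] [-1.800e+02  1.000e-01  1.726e+02] time 39.1 w 53.6 F [-1.5  1.4  2.8]
```

>>> move_arm:
  plan:
    - {"tx": 0,"ty": 0,"tz": -1.5,"wx": 0,"wy": 0,"wz": -0.006}
    - {"tx": 0,"ty": 0,"tz": -4,"wx": 0,"wy": 0,"wz": 0}
    - {"tx": 0,"ty": 0,"tz": -4,"wx": 0,"wy": 0,"wz": 0}
    - {"tx": 0,"ty": 0,"tz": -4,"wx": 0,"wy": 0,"wz": 0}
    - {"tx": -0.2,"ty": 2,"tz": -2.4,"wx": 0,"wy": 0,"wz": 0}
    - {"tx": -0.35,"ty": 3.5,"tz": -0.8,"wx": 0,"wy": 0,"wz": 0}
    - {"tx": -0.4,"ty": 4,"tz": 0,"wx": 0,"wy": 0,"wz": 0}
    - {"tx": -0.4,"ty": 4,"tz": 0,"wx": 0,"wy": 0,"wz": 0}
    - {"tx": -0.4,"ty": 4,"tz": 0,"wx": 0,"wy": 0,"wz": 0}
    - {"tx": -0.4,"ty": 4,"tz": 0,"wx": 0,"wy": 0,"wz": 0}
    - {"tx": -0.4,"ty": 4,"tz": 0,"wx": 0,"wy": 0,"wz": 0}
    - {"tx": -0.4,"ty": 4,"tz": 0,"wx": 0,"wy": 0,"wz": 0}

```text
time_s: 40.07
ee_pos: [595.1, -174.2, 173.2]
ee_rot: [180.0, -0.1, 173.0]
force: [-0.2, 0.3, -2.8]
gripper_width: 53.4
gripper_force: 40.0
```

>>> move_arm:
  plan:
    - {"tx": -0.4,"ty": 4,"tz": 0,"wx": 0,"wy": 0,"wz": 0}
    - {"tx": -0.4,"ty": 4,"tz": 0,"wx": 0,"wy": 0,"wz": 0}
    - {"tx": -0.4,"ty": 3.9,"tz": 0,"wx": 0,"wy": 0,"wz": 0}
    - {"tx": -0.3,"ty": 3.3,"tz": 0,"wx": 0,"wy": 0,"wz": 0}
    - {"tx": -0.2,"ty": 2.4,"tz": 0,"wx": 0,"wy": 0,"wz": 0}
    - {"tx": -0.1,"ty": 1.3,"tz": 0,"wx": 0,"wy": 0,"wz": 0}
    - {"tx": 0,"ty": 0,"tz": 0,"wx": 0,"wy": 0,"wz": 0}
    - {"tx": 0,"ty": 0,"tz": 0,"wx": 0,"wy": 0,"wz": 0}
    - {"tx": 0,"ty": 0,"tz": 0,"wx": 0,"wy": 0,"wz": 0}
    - {"tx": 0,"ty": 0,"tz": 0,"wx": 0,"wy": 0,"wz": 0}
    - {"tx": 0,"ty": 0,"tz": 0,"wx": 0,"wy": 0,"wz": 0}
    - {"tx": 0,"ty": 0,"tz": 0,"wx": 0,"wy": 0,"wz": 0}

```text
time_s: 41.07
ee_pos: [636.5, 8.0, 174.2]
ee_rot: [-180.0, 0.0, 172.9]
force: [0.5, -0.0, -4.1]
gripper_width: 53.9
gripper_force: 40.0
```

```bash
python3 -c "
from h import *
print(env.state()['gripper_force'])
go(637,9,172.95,148); tinw(env.state()['ee_pos'][2]+24)"
```

```text
39.997419118881226
wz -0.001 t [-0.04  0.1   2.62] | at [636.5   8.  174.2] [-180.     0.   172.9] time 41.1 w 53.9 F [ 0.5 -0.  -4.1]
tin [262 337] [377 366] [656.9   5.5] [52.6 15.6] 82.9
tin [256 216] [384 303] [613.3  10.9] [52.9 38.4] 82.9
tin [262 197] [377 209] [589.   13.9] [46.6  4.9] 82.9
```

>>> move_arm:
  plan:
    - {"tx": -0.03,"ty": 0.06,"tz": 1.2,"wx": 0,"wy": 0,"wz": 0}
    - {"tx": 0,"ty": 0,"tz": 0.8,"wx": 0,"wy": 0,"wz": 0}
    - {"tx": 0,"ty": 0,"tz": 0.3,"wx": 0,"wy": 0,"wz": 0}
    - {"tx": 0,"ty": 0,"tz": 0,"wx": 0,"wy": 0,"wz": 0}
    - {"tx": 0,"ty": 0,"tz": 0,"wx": 0,"wy": 0,"wz": 0}
    - {"tx": 0,"ty": 0,"tz": 0,"wx": 0,"wy": 0,"wz": 0}

```text
time_s: 41.62
ee_pos: [637.3, 9.8, 151.6]
ee_rot: [180.0, 0.0, 173.0]
force: [0.8, 0.1, -3.0]
gripper_width: 53.5
gripper_force: 40.0
```

```bash
python3 -c "
from h import *
go(637,9,172.95,148)"
```

```text
wz 0.0 t [ 0.02 -0.08  0.36] | at [637.3   9.8 151.6] [180.   0. 173.] time 41.6 w 53.5 F [ 0.8  0.1 -3. ]
```

>>> move_arm:
  plan:
    - {"tx": 0.02,"ty": -0.07,"tz": 0.2,"wx": 0,"wy": 0,"wz": 0}
    - {"tx": 0,"ty": 0,"tz": 0.12,"wx": 0,"wy": 0,"wz": 0}
    - {"tx": 0,"ty": 0,"tz": 0.07,"wx": 0,"wy": 0,"wz": 0}
    - {"tx": 0,"ty": 0,"tz": 0.03,"wx": 0,"wy": 0,"wz": 0}
    - {"tx": 0,"ty": 0,"tz": 0,"wx": 0,"wy": 0,"wz": 0}
    - {"tx": 0,"ty": 0,"tz": 0,"wx": 0,"wy": 0,"wz": 0}

```text
time_s: 42.12
ee_pos: [636.9, 9.1, 147.8]
ee_rot: [180.0, 0.1, 173.0]
force: [-1.2, -0.9, 4.3]
gripper_width: 53.9
gripper_force: 40.0
```

>>> move_arm:
  plan:
    - {"tx": 0,"ty": 0,"tz": 0,"wx": 0,"wy": 0,"wz": 0}
    - {"tx": 0,"ty": 0,"tz": 0,"wx": 0,"wy": 0,"wz": 0}
    - {"tx": 0,"ty": 0,"tz": 0,"wx": 0,"wy": 0,"wz": 0}
    - {"tx": 0,"ty": 0,"tz": 0,"wx": 0,"wy": 0,"wz": 0}
    - {"tx": 0,"ty": 0,"tz": -1,"wx": 0,"wy": 0,"wz": 0}
    - {"tx": 0,"ty": 0,"tz": -3,"wx": 0,"wy": 0,"wz": 0}
    - {"tx": 0,"ty": 0,"tz": -3,"wx": 0,"wy": 0,"wz": 0}
    - {"tx": 0,"ty": 0,"tz": -1.5,"wx": 0,"wy": 0,"wz": 0}
    - {"tx": 0,"ty": 0,"tz": 0,"wx": 0,"wy": 0,"wz": 0}
    - {"tx": 0,"ty": 0,"tz": 0,"wx": 0,"wy": 0,"wz": 0}
    - {"tx": 0,"ty": 0,"tz": 0,"wx": 0,"wy": 0,"wz": 0}
  gripper: 7.8

```text
time_s: 43.03
ee_pos: [636.0, 9.1, 230.8]
ee_rot: [-180.0, -0.1, 173.0]
force: [-0.8, 0.3, 0.1]
gripper_width: 78.1
gripper_force: 0.0
```

```bash
python3 -c "
from h import *
tinw(172)
look(('top','scene'),('orange','yellow','red'))
go(446,-46.5,162.2,110)"
```

```text
tin [278 194] [361 304] [631.3   9.5] [74.2 52.5] -7.0
top orange 12 [345. 251.] [451.7 -78.4] [66. 22.] 1.9
top yellow 0 [228. 228.] [554.2 283.2] [181.  78.] 14.1
top red 71 [238. 217.] [562.1 249. ] [144.  10.] 12.1
scene orange 12 [530. 359.] [467.8 511. ] [53. 42.] 17.6
scene orange 12 [355. 320.] [617.7 196.8] [103.  10.] 14.3
scene orange 12 [326. 213.] [447.2 -45.7] [95. 63.] -17.9
scene yellow 0 [406. 325.] [559.7 256.8] [182. 128.] 12.0
scene red 71 [398. 299.] [563.5 249.4] [148.  12.] 12.0
wz 0.188 t [ 16.39 -11.1   12.03] | at [636.    9.1 230.3] [-180.    -0.2  173. ] time 43.2 w 77.9 F [-0.6 -0.1 -0.4]
```

>>> move_arm:
  plan:
    - {"tx": 0,"ty": 0,"tz": 0,"wx": 0,"wy": 0,"wz": 0.094}
    - {"tx": 0,"ty": 0,"tz": 0,"wx": 0,"wy": 0,"wz": 0.094}
    - {"tx": 2.7,"ty": -1.8,"tz": 0,"wx": 0,"wy": 0,"wz": 0}
    - {"tx": 3.3,"ty": -2.2,"tz": 0,"wx": 0,"wy": 0,"wz": 0}
    - {"tx": 3.3,"ty": -2.2,"tz": 0,"wx": 0,"wy": 0,"wz": 0}
    - {"tx": 3.3,"ty": -2.3,"tz": 1,"wx": 0,"wy": 0,"wz": 0}
    - {"tx": 3.7,"ty": -2.6,"tz": 1.5,"wx": 0,"wy": 0,"wz": 0}
    - {"tx": 0,"ty": 0,"tz": 4,"wx": 0,"wy": 0,"wz": 0}
    - {"tx": 0,"ty": 0,"tz": 3.5,"wx": 0,"wy": 0,"wz": 0}
    - {"tx": 0,"ty": 0,"tz": 2,"wx": 0,"wy": 0,"wz": 0}
    - {"tx": 0,"ty": 0,"tz": 0,"wx": 0,"wy": 0,"wz": 0}
    - {"tx": 0,"ty": 0,"tz": 0,"wx": 0,"wy": 0,"wz": 0}

```text
time_s: 44.18
ee_pos: [452.3, -45.0, 113.1]
ee_rot: [-180.0, -0.2, 162.2]
force: [0.2, 0.6, 1.3]
gripper_width: 77.9
gripper_force: 0.0
```

>>> move_arm:
  plan:
    - {"tx": 0,"ty": 0,"tz": 0,"wx": 0,"wy": 0,"wz": 0}
    - {"tx": 0,"ty": 0,"tz": 0,"wx": 0,"wy": 0,"wz": 0}

```text
time_s: 44.35
ee_pos: [454.5, -45.1, 115.2]
ee_rot: [180.0, 0.2, 162.2]
force: [0.5, -0.5, 0.3]
gripper_width: 78.0
gripper_force: 0.0
```

```bash
python3 -c "
from h import *
look(('wrist','scene'),('orange',))
go(446,-46.5,162.2,3.8)"
```

```text
wrist orange 12 [628. 250.] [560.8 250.3] [15. 11.] 11.0
wrist orange 12 [615. 247.] [549.2 229. ] [28. 15.] -20.8
wrist orange 12 [605. 228.] [524.4 215.4] [17.  9.] -84.2
wrist orange 12 [320. 208.] [442.7 -46.6] [96. 62.] -17.9
scene orange 12 [531. 361.] [467.3 511.1] [52. 41.] 17.6
scene orange 12 [326. 215.] [447.2 -45.9] [95. 61.] -18.1
wz 0.0 t [ 0.73 -0.38 11.13] | at [454.1 -45.1 115.1] [180.    0.2 162.2] time 44.5 w 77.7 F [-0.9  0.4  0.2]
```

>>> move_arm:
  plan:
    - {"tx": 0.8,"ty": -0.4,"tz": 2.5,"wx": 0,"wy": 0,"wz": 0}
    - {"tx": 0,"ty": 0,"tz": 3,"wx": 0,"wy": 0,"wz": 0}
    - {"tx": 0,"ty": 0,"tz": 2.5,"wx": 0,"wy": 0,"wz": 0}
    - {"tx": 0,"ty": 0,"tz": 1.6,"wx": 0,"wy": 0,"wz": 0}
    - {"tx": 0,"ty": 0,"tz": 0.8,"wx": 0,"wy": 0,"wz": 0}
    - {"tx": 0,"ty": 0,"tz": 0.3,"wx": 0,"wy": 0,"wz": 0}
    - {"tx": 0,"ty": 0,"tz": 0,"wx": 0,"wy": 0,"wz": 0}
    - {"tx": 0,"ty": 0,"tz": 0,"wx": 0,"wy": 0,"wz": 0}

```text
time_s: 45.12
ee_pos: [445.2, -46.5, 7.7]
ee_rot: [180.0, 0.1, 162.2]
force: [1.2, -0.7, 0.2]
gripper_width: 77.9
gripper_force: 0.0
```

```bash
python3 -c "
from h import *
go(445.3,-46.5,162.1,3.8)"
```

```text
wz 0.002 t [-0.01  0.    0.39] | at [445.2 -46.5   7.7] [1.800e+02 1.000e-01 1.622e+02] time 45.1 w 77.9 F [ 1.2 -0.7  0.2]
```

>>> move_arm:
  plan:
    - {"tx": 0,"ty": 0,"tz": 0.38,"wx": 0,"wy": 0,"wz": 0}
    - {"tx": 0,"ty": 0,"tz": 0,"wx": 0,"wy": 0,"wz": 0}
    - {"tx": 0,"ty": 0,"tz": 0,"wx": 0,"wy": 0,"wz": 0}

```text
time_s: 45.37
ee_pos: [444.4, -46.4, 3.4]
ee_rot: [180.0, 0.1, 162.2]
force: [-0.3, 0.8, -0.1]
gripper_width: 78.0
gripper_force: 0.0
```

>>> move_arm:
  plan:
    - {"tx": 0,"ty": 0,"tz": 0,"wx": 0,"wy": 0,"wz": 0}
    - {"tx": 0,"ty": 0,"tz": 0,"wx": 0,"wy": 0,"wz": 0}
    - {"tx": 0,"ty": 0,"tz": 0,"wx": 0,"wy": 0,"wz": 0}
    - {"tx": 0,"ty": 0,"tz": 0,"wx": 0,"wy": 0,"wz": 0}
    - {"tx": 0,"ty": 0,"tz": 0,"wx": 0,"wy": 0,"wz": 0}
    - {"tx": 0,"ty": 0,"tz": 0,"wx": 0,"wy": 0,"wz": 0}
  gripper: 0
  force: 50

```text
time_s: 45.87
ee_pos: [444.3, -46.4, 3.2]
ee_rot: [180.0, 0.0, 162.2]
force: [-1.0, -0.3, 3.5]
gripper_width: 61.3
gripper_force: 50.0
```

>>> move_arm:
  plan:
    - {"tx": 0,"ty": 0,"tz": -1,"wx": 0,"wy": 0,"wz": 0}
    - {"tx": 0,"ty": 0,"tz": -2.5,"wx": 0,"wy": 0,"wz": 0}
    - {"tx": 0,"ty": 0,"tz": -4,"wx": 0,"wy": 0,"wz": 0}
    - {"tx": 0,"ty": 0,"tz": -4,"wx": 0,"wy": 0,"wz": 0}
    - {"tx": 0,"ty": 0,"tz": -4,"wx": 0,"wy": 0,"wz": 0}
    - {"tx": 0,"ty": 0,"tz": -3.5,"wx": 0,"wy": 0,"wz": 0}
    - {"tx": 0,"ty": 0,"tz": -2,"wx": 0,"wy": 0,"wz": -0.094}
    - {"tx": 0,"ty": 0,"tz": 0,"wx": 0,"wy": 0,"wz": -0.094}
    - {"tx": 0,"ty": 0,"tz": 0,"wx": 0,"wy": 0,"wz": 0}
    - {"tx": 0,"ty": 0,"tz": 0,"wx": 0,"wy": 0,"wz": 0}
    - {"tx": 0,"ty": 0,"tz": 0,"wx": 0,"wy": 0,"wz": 0}

```text
time_s: 46.78
ee_pos: [443.0, -46.2, 211.5]
ee_rot: [180.0, -0.2, 172.9]
force: [0.6, 0.8, -3.8]
gripper_width: 61.7
gripper_force: 50.0
```

```bash
python3 -c "
from h import *
z=env.state()['ee_pos'][2]; w=grab_frame('wrist'); print(env.state()['gripper_force'])
for b in blobs(mask(w,'orange'),300): print(b.min(0),b.max(0),rect(plane(w,b,z+9,True)))
go(637,9,172.95,210)"
```

```text
49.99869883060455
[259 337] [381 367] (array([472.72128296, -49.90709686]), (61.79894256591797, 17.8004207611084), 82.84436035156251)
[251 196] [389 303] (array([419.82611084, -43.39770889]), (61.89977264404297, 51.19544219970703), 82.82336425781251)
wz -0.001 t [-18.56   7.86   0.15] | at [443.2 -46.2 211.5] [180.   -0.2 172.9] time 46.8 w 61.4 F [-0.   0.9 -3.9]
```

>>> move_arm:
  plan:
    - {"tx": -1.5,"ty": 0.64,"tz": 0,"wx": 0,"wy": 0,"wz": 0}
    - {"tx": -2.7,"ty": 1.14,"tz": 0,"wx": 0,"wy": 0,"wz": 0}
    - {"tx": -3.3,"ty": 1.4,"tz": 0,"wx": 0,"wy": 0,"wz": 0}
    - {"tx": -3.5,"ty": 1.48,"tz": 0,"wx": 0,"wy": 0,"wz": 0}
    - {"tx": -3.3,"ty": 1.4,"tz": 0,"wx": 0,"wy": 0,"wz": 0}
    - {"tx": -2.7,"ty": 1.14,"tz": 0,"wx": 0,"wy": 0,"wz": 0}
    - {"tx": -1.56,"ty": 0.66,"tz": 0,"wx": 0,"wy": 0,"wz": 0}
    - {"tx": 0,"ty": 0,"tz": 0.5,"wx": 0,"wy": 0,"wz": 0}
    - {"tx": 0,"ty": 0,"tz": 0.5,"wx": 0,"wy": 0,"wz": 0}
    - {"tx": 0,"ty": 0,"tz": 0,"wx": 0,"wy": 0,"wz": 0}
    - {"tx": 0,"ty": 0,"tz": 0,"wx": 0,"wy": 0,"wz": 0}
    - {"tx": 0,"ty": 0,"tz": 0,"wx": 0,"wy": 0,"wz": 0}

```text
time_s: 47.83
ee_pos: [637.1, 8.6, 203.0]
ee_rot: [-180.0, -0.0, 172.9]
force: [0.2, -0.2, -4.5]
gripper_width: 61.5
gripper_force: 50.0
```

>>> move_arm:
  plan:
    - {"tx": 0,"ty": 0,"tz": 0,"wx": 0,"wy": 0,"wz": 0}
    - {"tx": 0,"ty": 0,"tz": 0,"wx": 0,"wy": 0,"wz": 0}
    - {"tx": 0,"ty": 0,"tz": 0,"wx": 0,"wy": 0,"wz": 0}

```text
time_s: 48.08
ee_pos: [637.9, 8.7, 203.6]
ee_rot: [180.0, 0.0, 172.9]
force: [0.5, 0.2, -3.4]
gripper_width: 61.4
gripper_force: 50.0
```

```bash
python3 -c "
from h import *
z=env.state()['ee_pos'][2]; w=grab_frame('wrist'); print(env.state()['gripper_force']); cv2.imwrite('pics/w8.png',w['color'][:,:,::-1])
for b in blobs(mask(w,'orange'),300): print(b.min(0),b.max(0),rect(plane(w,b,z+9,True)))
go(637.2,9,172.95,176)"
```

```text
49.998605847358704
[259 337] [381 367] (array([667.64599609,   5.00480652]), (61.475669860839844, 17.88347053527832), 82.94297790527345)
[251 195] [389 303] (array([614.42156982,  11.53579712]), (61.84312438964844, 51.679405212402344), 82.92960357666017)
wz -0.0 t [0.07 0.01 2.75] | at [637.9   8.8 203.5] [180.    0.  172.9] time 48.1 w 61.5 F [ 0.2  0.9 -4.4]
```

View pics/w8.png

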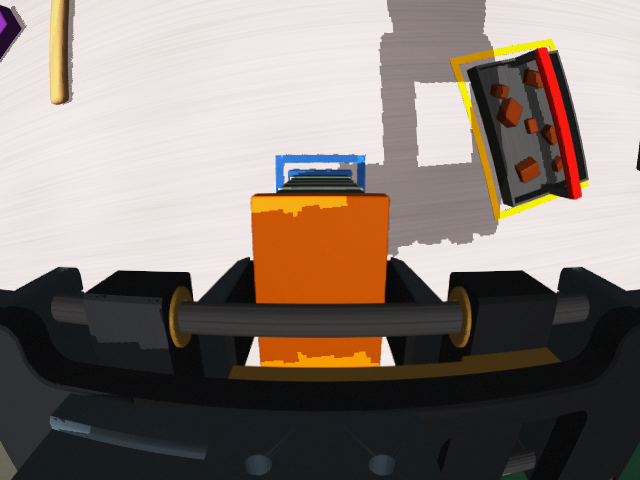

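The cover is square over the column (columns 251–389). The pan at (525,125) looks shifted right in its outline; I'll check that after placing the cover.

>>> move_arm:
  plan:
    - {"tx": 0.06,"ty": 0,"tz": 1,"wx": 0,"wy": 0,"wz": 0}
    - {"tx": 0,"ty": 0,"tz": 0.8,"wx": 0,"wy": 0,"wz": 0}
    - {"tx": 0,"ty": 0,"tz": 0.4,"wx": 0,"wy": 0,"wz": 0}
    - {"tx": 0,"ty": 0,"tz": 0.15,"wx": 0,"wy": 0,"wz": 0}
    - {"tx": 0,"ty": 0,"tz": 0,"wx": 0,"wy": 0,"wz": 0}
    - {"tx": 0,"ty": 0,"tz": 0,"wx": 0,"wy": 0,"wz": 0}
    - {"tx": 0,"ty": 0,"tz": 0,"wx": 0,"wy": 0,"wz": 0}
    - {"tx": 0,"ty": 0,"tz": 0,"wx": 0,"wy": 0,"wz": 0}

```text
time_s: 48.8
ee_pos: [637.7, 9.0, 179.9]
ee_rot: [180.0, 0.0, 173.0]
force: [0.6, 0.2, -4.6]
gripper_width: 61.9
gripper_force: 50.0
```

```bash
python3 -c "
from h import *
go(637.1,9,172.95,175.3)"
```

```text
wz 0.0 t [ 0.06 -0.01  0.46] | at [637.7   9.  179.9] [180.   0. 173.] time 48.8 w 61.9 F [ 0.6  0.2 -4.6]
```

>>> move_arm:
  plan:
    - {"tx": 0.05,"ty": 0,"tz": 0.25,"wx": 0,"wy": 0,"wz": 0}
    - {"tx": 0,"ty": 0,"tz": 0.12,"wx": 0,"wy": 0,"wz": 0}
    - {"tx": 0,"ty": 0,"tz": 0.06,"wx": 0,"wy": 0,"wz": 0}
    - {"tx": 0,"ty": 0,"tz": 0.03,"wx": 0,"wy": 0,"wz": 0}
    - {"tx": 0,"ty": 0,"tz": 0,"wx": 0,"wy": 0,"wz": 0}
    - {"tx": 0,"ty": 0,"tz": 0,"wx": 0,"wy": 0,"wz": 0}

```text
time_s: 49.3
ee_pos: [636.8, 9.0, 175.2]
ee_rot: [180.0, -0.0, 173.0]
force: [-1.3, -0.7, -0.7]
gripper_width: 61.7
gripper_force: 50.0
```

```bash
python3 -c "
from h import *
go(637.1,9,172.95,175.3)"
```

```text
wz 0.0 t [-0.03  0.   -0.01] | at [636.8   9.  175.2] [180.  -0. 173.] time 49.3 w 61.7 F [-1.3 -0.7 -0.7]
```

>>> move_arm:
  plan:
    - {"tx": 0,"ty": 0,"tz": 0.04,"wx": 0,"wy": 0,"wz": 0}
    - {"tx": 0,"ty": 0,"tz": 0,"wx": 0,"wy": 0,"wz": 0}
    - {"tx": 0,"ty": 0,"tz": 0,"wx": 0,"wy": 0,"wz": 0}

```text
time_s: 49.55
ee_pos: [636.8, 9.0, 175.2]
ee_rot: [180.0, 0.0, 173.0]
force: [-3.4, -0.3, 2.5]
gripper_width: 61.6
gripper_force: 50.0
```

>>> move_arm:
  plan:
    - {"tx": 0,"ty": 0,"tz": 0,"wx": 0,"wy": 0,"wz": 0}
    - {"tx": 0,"ty": 0,"tz": 0,"wx": 0,"wy": 0,"wz": 0}
    - {"tx": 0,"ty": 0,"tz": 0,"wx": 0,"wy": 0,"wz": 0}
    - {"tx": 0,"ty": 0,"tz": 0,"wx": 0,"wy": 0,"wz": 0}
    - {"tx": 0,"ty": 0,"tz": -1,"wx": 0,"wy": 0,"wz": 0}
    - {"tx": 0,"ty": 0,"tz": -3,"wx": 0,"wy": 0,"wz": 0}
    - {"tx": 0,"ty": 0,"tz": -3,"wx": 0,"wy": 0,"wz": 0}
    - {"tx": 0,"ty": 0,"tz": -1.5,"wx": 0,"wy": 0,"wz": 0}
    - {"tx": 2,"ty": -1.5,"tz": 0,"wx": 0,"wy": 0,"wz": 0}
    - {"tx": 3.3,"ty": -2.4,"tz": 0,"wx": 0,"wy": 0,"wz": 0}
    - {"tx": 3.3,"ty": -2.4,"tz": 0,"wx": 0,"wy": 0,"wz": 0}
    - {"tx": 3.3,"ty": -2.4,"tz": 0,"wx": 0,"wy": 0,"wz": 0}
  gripper: 7.8

```text
time_s: 50.55
ee_pos: [507.0, -63.3, 260.1]
ee_rot: [-180.0, 0.1, 173.0]
force: [-0.6, -0.8, -0.3]
gripper_width: 78.0
gripper_force: 0.0
```

>>> move_arm:
  plan:
    - {"tx": 3.3,"ty": -2.4,"tz": 0,"wx": 0,"wy": 0,"wz": 0}
    - {"tx": 3.3,"ty": -2.4,"tz": 0,"wx": 0,"wy": 0,"wz": 0}
    - {"tx": 2,"ty": -1.4,"tz": 0,"wx": 0,"wy": 0,"wz": 0}
    - {"tx": 0,"ty": 0,"tz": 0,"wx": 0,"wy": 0,"wz": 0}

```text
time_s: 50.88
ee_pos: [411.4, -115.1, 260.7]
ee_rot: [-179.9, -0.0, 172.8]
force: [-0.3, 0.4, -0.4]
gripper_width: 77.6
gripper_force: 0.0
```

```bash
python3 -c "
from h import *
Z['orange']=184
look(('top','scene'),('orange','yellow','red','blue'))
t=grab_frame('top');s=grab_frame('scene')
a=t['color'][130:310,150:420];b=s['color'][180:380,220:490]
cv2.imwrite('pics/f9.png',np.hstack([cv2.resize(a,(400,267)),cv2.resize(b,(400,296))[:267]])[:,:,::-1]); go(446,-150,173)"
```

```text
top orange 184 [316. 182.] [636.6   8.7] [95. 60.] -7.3
top yellow 0 [240. 224.] [561.7 251. ] [180. 141.] 12.2
top red 71 [236. 206.] [594.7 256. ] [77. 10.] 12.6
top blue 12 [320. 205.] [635.9   8.3] [91. 60.] -7.8
top blue 0 [320. 205.] [639.2   8.5] [91. 60.] -7.8
top blue 12 [320. 202.] [634.3   8.8] [120.  87.] -7.0
top blue 0 [320. 202.] [637.7   9. ] [121.  88.] -7.0
scene orange 184 [531. 362.] [584.  499.9] [39. 31.] 25.6
scene orange 184 [284. 216.] [638.8   9.6] [96. 61.] -7.0
scene yellow 0 [390. 317.] [560.9 250.3] [181. 141.] 12.2
scene red 71 [398. 298.] [564.1 250. ] [146.  12.] 11.5
scene blue 12 [275. 284.] [686.6   9.5] [86. 35.] 85.7
scene blue 0 [275. 284.] [681.6   3.1] [87. 35.] 85.7
wz -0.0 t [-3.39 -3.25 -0.  ] | at [ 416.3 -113.6  260.1] [1.80e+02 1.00e-01 1.73e+02] time 51.1 w 77.8 F [ 1.4 -0.1  0. ]
```

View pics/f9.png

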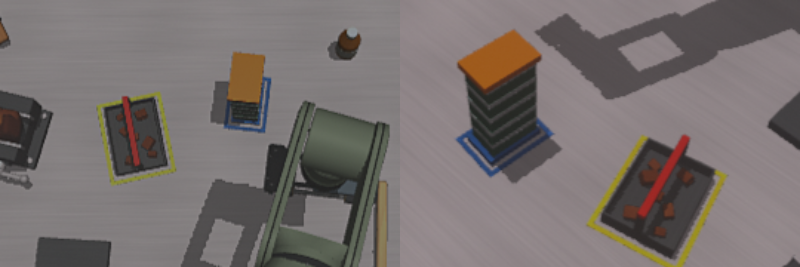

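The column is square in the blue outline with the orange cover on top: its centre reads (637.6, 9) against the mark's (637.7, 9). The pan is centred and square in the yellow outline to about 2 mm. The robot is clear, so I'm handing in.

```bash
python3 -c "
from h import *
print(env.job_done())"
```

```text
the job is handed in; nothing more can be done
None
```

I handed the job in at about 51 s of robot time: pan slid into the yellow outline (about 2 mm off centre), then base plate, all five green tins and the orange cover stacked square in the blue outline; I left the hammer and bottle alone, and the hand-in gave no verdict.

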